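# Pack and lock the hair-clip cassette for the steriliser

### The job

Pack the steel steriliser cassette: first press down the pawl's thumb pad so that the latch wheel runs right back and its arm swings clear, then lay every hair clip from the left of the worktop lengthwise in a lane of its own across the two soft rails, and after that seat the retaining bar in the notches of both end posts. Then wind the latch knob clockwise to its fourth tooth and let go, so that the pawl holds the arm square across the bar's end. Before or after any of this push the indicator's blade fully home into its pocket at the right of the cassette's front, and leave the comb, the scissors and the timer alone.

Things in the scene. Friction and masses are not known exactly. Their poses are not given: they have to be found in the camera images.
- bar_seat (a point): Centre of the steriliser cassette, a steel tray fixed on the worktop (124 x 212 mm, walls 24 high), at notch-floor height, 37 mm up. x away from its front, y to its left. End posts 10 mm thick at y = -101 and +101 mm; each has a notch at x = 0, 20 mm wide in x, 10 mm deep, with flared lips up to 53 mm above the worktop. The bar lies along y, its underside on both notch floors.
- lane_0 (a point): Lane 0 from the right (cassette y = -60 mm): point midway between the two soft rails, level with their tops (18 mm up). The rails, 10 mm wide, run along y at x = -30 and +30 mm, with ridges 5 mm high between the lanes; the tray floor between them is 7 mm up. The lane runs along x, 34 mm wide; a clip lies in it along x on both rails.
- lane_1 (a point): Lane 1 from the right (cassette y = -20 mm): point midway between the two soft rails, level with their tops (18 mm up). The rails, 10 mm wide, run along y at x = -30 and +30 mm, with ridges 5 mm high between the lanes; the tray floor between them is 7 mm up. The lane runs along x, 34 mm wide; a clip lies in it along x on both rails.
- lane_2 (a point): Lane 2 from the right (cassette y = 20 mm): point midway between the two soft rails, level with their tops (18 mm up). The rails, 10 mm wide, run along y at x = -30 and +30 mm, with ridges 5 mm high between the lanes; the tray floor between them is 7 mm up. The lane runs along x, 34 mm wide; a clip lies in it along x on both rails.
- lane_3 (a point): Lane 3 from the right (cassette y = 60 mm): point midway between the two soft rails, level with their tops (18 mm up). The rails, 10 mm wide, run along y at x = -30 and +30 mm, with ridges 5 mm high between the lanes; the tray floor between them is 7 mm up. The lane runs along x, 34 mm wide; a clip lies in it along x on both rails.
- knob (a point): Six-sided black knob of the latch wheel at the cassette's left front corner, vertical axis: point on the axis at mid-height of the knob, 88 mm above the worktop. 32 mm across flats, 32 mm high (72 to 104). One pair of flats faces along the point's x axis, which turns with the wheel; the others every 60 degrees. Below it a ratchet disc 66 mm across, top 60 mm up.
- latch_wheel (a joint): Latch wheel angle, rad, clockwise from above; 0: run back, arm clear, pointing left. Stop at 2.25. A spring (0.03 to 0.09 N m) drives it back onto the pawl at the last tooth passed, 0.419 rad per tooth; fourth tooth 1.676: arm square across the bar's end. The pawl drops 0.02 rad past each tooth: turn 0.1 to 0.3 past and let go. Starts at tooth 3 to 5, arm over the bar's place.
- latch_pawl (a joint): Angle of the sprung pawl, rad: about 0.01 with its nose between two teeth, 0.11 on the crest of a tooth, 0.24 fully lifted (free of the teeth above 0.12).
- pawl_pad (a point): Ribbed black thumb pad on the pawl's tail, 16 mm (x) by 18 mm (y), in front of the tray near its left end: middle of its upper face, 70 mm above the worktop. Pressed straight down 5 mm (3 to 5 N) it lifts the pawl; hold it about a second until the wheel has run back to 0. The pawl's bracket, 68 mm high, begins 16 mm to the left (+y) of this point.
- bar_grip (a point): Steel retaining bar lying at the left front, 290 mm long (its y), 16 wide, 8 thick, both ends alike, 0.14 kg; on top a black grip block 12 mm wide (x), 50 long, 20 high. This point: middle of the grip block, 18 mm above the bar's underside. Shoulders 28 mm wide, 6 long at 87 mm either side fit between the end posts with 6 mm play each way.
- indicator_grip (a point): Indicator holder (grey block, white blade), on the worktop right of the cassette: block grip 26 mm wide (x), 30 long (y), 20 high, this point at its centre, 10 mm up; a flat blade 20 mm wide and 3 mm thick sticks out to its +y by 48 mm at mid-height.
- indicator_tip (a point): Tip of the indicator's blade, 63 mm from the centre of its grip along its y axis.
- pocket_mouth (a point): Mouth of the indicator pocket, a low grey housing in front of the tray's right end: centre of the mouth, 10 mm up. It runs along the point's +y, 24 mm wide, 9 mm high (5 to 14 mm above the worktop), 52 deep, its sides flared outward 5 mm before the mouth. Fully home: the block's shoulder meets the mouth, tip 43 to 48 mm inside, the block on the worktop; push with it 0 to 2 mm above the worktop.
- clip_0_mid (a point): White and magenta sectioning hair clip, 96 mm long, 16 mm wide, 15 mm high, lying flat on the worktop. This point is at its centre, half-way up; its y axis runs along the clip. May be absent (none in the state, nothing to load).
- clip_1_mid (a point): White and magenta sectioning hair clip, 96 mm long, 16 mm wide, 15 mm high, lying flat on the worktop. This point is at its centre, half-way up; its y axis runs along the clip. May be absent (none in the state, nothing to load).
- clip_2_mid (a point): White and magenta sectioning hair clip, 96 mm long, 16 mm wide, 15 mm high, lying flat on the worktop. This point is at its centre, half-way up; its y axis runs along the clip. May be absent (none in the state, nothing to load).
- clip_3_mid (a point): Black sectioning hair clip, 104 mm long, 16 mm wide, 15 mm high, lying flat on the worktop. This point is at its centre, half-way up; its y axis runs along the clip. May be absent (none in the state, nothing to load).
- comb: Black tail comb, 222 mm long, flat on the worktop near its front edge; a bystander.
- scissors: Hair scissors with amber rings, 208 mm long, flat on the worktop at the right; a bystander.
- timer: Round twist timer, 62 mm across, 37 mm high, standing behind the cassette; a bystander. Above it wall shelves overhang the rear of the worktop, undersides 0.50 m up, their front edge (with the goods on them) 0.58 m ahead of the robot axis, on the left 0.55 m: keep the wrist low or drawn back there.

How it is judged:
By the outcome, as a careful person would: the job done as asked, in the order asked, and still so for the second after the job is handed in, with the robot touching nothing.
Of clip_0, clip_1, clip_2, clip_3 only 2 to 4 are there at a start; the rules pass over those that are not, and their reading is None.
At some moment in a run one of clip_0, clip_1, clip_2, clip_3, indicator may be knocked a few centimetres aside while the robot is not near it.
Once in a run the grip may slacken for a moment while it holds something.
It also fails if it takes over 210 s, if anything falls off the work surface, if the arm or the gripper's body presses on something with over 40 N, if the wrist force passes 120 N, or if a joint passes its speed limit or range.

### The arm

A 6-joint arm with a two-finger parallel gripper is mounted at the origin on a cart in front of the work surface, level with it; the furniture and walls round the work are solid. World frame = base frame: x ahead of the robot, y to its left, z up, the work surface at z = 0. Lengths are in m, angles in degrees, forces in N, time in s.
With the tool pointing down it reaches from about 0.4 to 0.825 m from the base axis. Payload 7 kg.
Tool frame: the origin (TCP) lies on the centre line of the jaws, within the pads' length; the fingertips stand 19 mm ahead of it and the grasp point (between the pads) is the TCP; z points along the fingers, y is the line along which they close (so a half turn about z gives the same grasp; the last joint's range is limited). The gripper opens to 88 mm and grips with 3 to 60 N. Pads are 19 mm wide; open, the fingers measure 130 mm over their backs; the gripper's body (78 mm by 193 mm) begins 47 mm behind the grasp point.
Start: joints at [-55.686, 20.546, 0.682, 0, -70.136, -16.507], TCP at [0.206, -0.643, 0.246] pointing down, gripper open.
Joint ranges: [-176.03, 176.03], [-82.01, 121.73], [-58.28, 71.71], [-173.87, 95.51], [-174.79, -0.11], [-173.66, 173.66]. Speed limits (degrees/s): [136.94, 136.94, 172.46, 180, 180, 180].

### API

Orientations are given as [roll, pitch, yaw] about the fixed x, y, z axes, in that order (R = Rz(yaw) Ry(pitch) Rx(roll)).
In Python, from plant import get_state, capture, close_job gives the robot as it stands.
- The arm moves only by the tool apply_moves, never from a script. Its argument "targets" is a list of rows, each a list of 7 numbers: the opening, from 0 (shut) to 1 (fully open), then the shift along the tool's x, y, z normalised to -1 to 1, where 1 is 1000 mm, then the turn, a rotation vector about the tool's x, y, z normalised to -1 to 1, where 1 is 90 degrees. In form: [[claw, tx, ty, tz, ax, ay, az], ...]. A call has 1 to 20 rows; each row shifts and turns the commanded pose from where the row before left it, along the tool's axes as they then stand; what a row does not reach is not made up. A row lasts 1/12 s, in which the tool goes at most 41.7 mm and 7.16 degrees, less where a joint would pass 70% of its speed; a pose out of reach is approached as far as the arm can. A call with a number of a shift or a turn outside -1 to 1 is refused whole. A call with a gripper value outside its range is refused whole. The fingers move at their own pace and stop on an object; "newtons" is the grip in N (left out, the last holds). Time passes only in rows, so rows that do not move let the fingers close. It gives the time, the measured TCP pose, the force, the opening and the grip force at its end, in the units of the state.
- get_state(): the state, without advancing time (a new reading comes with each control period).
- capture(name): name is "scene" or "top" or "wrist"; returns a dict with "frame" (384x512x3 uint8, red, green, blue), "range_z" (384x512 float32, m along the optical axis (not along the pixel's ray), 0 where there is no reading), "camera_matrix" (3x3 intrinsics, pixels), "k1" (the pictures are not rectified: a ray, as slopes to the right and down, at radius r is drawn at 1 + k1 r^2 times it, then the intrinsics apply), "T" (4x4, takes a point from camera to world coordinates). Camera axes: x right, y down, z forward; pixel columns grow to the right and rows downward; lengths in m; the calibration is good to about 2 mm. A picture is of the moment at which its call begins.
- close_job(): hands the job in; it is judged then, once.
The state is a dict: "time_s": time; "joints": joint angles; "qd": joint speeds; "joint_torque": joint torques, N m; "tcp_pos": TCP position; "eef_rot": TCP orientation; "contact_force": force on the tool from outside, world axes, zero at the start; "moment": the same for the moment, N m; "gripper_width": finger opening in m; "gripper_force": force on a finger pad.
Only numpy, scipy, OpenCV 4.12 (cv2) and the standard library are available. Lean on these libraries where they do the work, as an engineer would, in place of code of your own. Each camera call takes 0.05 s, during which the arm holds its last target. There are 200 camera calls.

## Working session

There is one attempt and no reset: what is moved stays moved. The work goes in short steps, Python scripts to look and compute and a tool call to move; the robot and the scene stay as the last step left them, time stands still between calls to the robot, and variables do not carry over. Pictures are saved under pics/ and viewed, at most 14 in all, crops included, and the job is handed in when it is done.

Besides the shell and the picture viewer there is one more tool, called as name(argument=value, ...) on one line, values as JSON. apply_moves: Moves the arm, as the interface text tells. Scaled input: -1 to 1 covers 1000 mm each way for a shift and 90 degrees each way for a turn. Its arguments: {"type":"object","properties":{"targets":{"type":"array","items":{"type":"array","items":{"type":"number"}}},"newtons":{"type":"number"}},"required":["targets"]}

```bash
ls; mkdir -p pics
cat > h.py <<'E'
import numpy as np, cv2
from plant import get_state, capture, close_job
def cap(n,save=None):
    c=capture(n)
    if save: cv2.imwrite('pics/'+save+'.png',cv2.resize(c['frame'][:,:,::-1],(800,600)))
    np.savez('last_'+n+'.npz',**c); return c
def load(n): return dict(np.load('last_'+n+'.npz'))
def rays(c,uv):
    uv=np.atleast_2d(uv).astype(float);K=c['camera_matrix'];k=float(c['k1'])
    d=np.c_[(uv[:,0]-K[0,2])/K[0,0],(uv[:,1]-K[1,2])/K[1,1]]
    s=d.copy()
    for _ in range(30): s=d/(1+k*(s**2).sum(1,keepdims=True))
    return np.c_[s,np.ones(len(s))]
def onz(c,uv,z):
    r=rays(c,uv)@c['T'][:3,:3].T;o=c['T'][:3,3]
    return o+r*((z-o[2])/r[:,2])[:,None]
def cloud(c):
    h,w=c['range_z'].shape
    u,v=np.meshgrid(np.arange(w),np.arange(h))
    p=rays(c,np.c_[u.ravel(),v.ravel()])*c['range_z'].reshape(-1,1)
    p=p@c['T'][:3,:3].T+c['T'][:3,3]; p[c['range_z'].ravel()==0]=np.nan
    return p.reshape(h,w,3)
def proj(c,p):
    p=np.atleast_2d(p);q=(p-c['T'][:3,3])@c['T'][:3,:3];s=q[:,:2]/q[:,2:]
    s=s*(1+float(c['k1'])*(s**2).sum(1,keepdims=True));K=c['camera_matrix']
    return np.c_[s[:,0]*K[0,0]+K[0,2],s[:,1]*K[1,1]+K[1,2]]
E
python3 - <<'E'
from h import *
for n in ('scene','top'):
    c=cap(n,n+'0'); print(n,c['T'].round(3).tolist(),c['camera_matrix'].round(1).tolist(),c['k1'])
s=get_state(); print(s)
E
```

```text
pics
scene [[-0.748, -0.277, 0.603, -0.419], [-0.663, 0.281, -0.694, 0.996], [0.023, -0.919, -0.394, 0.687], [0.0, 0.0, 0.0, 1.0]] [[480.4, 0.0, 262.4], [0.0, 480.4, 193.2], [0.0, 0.0, 1.0]] -0.20202210277483626
top [[0.025, -0.993, 0.111, 0.375], [-1.0, -0.026, -0.003, -0.085], [0.006, -0.111, -0.994, 1.55], [0.0, 0.0, 0.0, 1.0]] [[477.5, 0.0, 254.7], [0.0, 477.5, 196.3], [0.0, 0.0, 1.0]] 0.05485834141002037
{'time_s': 0.1, 'joints': array([-5.56870424e+01,  2.05884796e+01,  6.38652911e-01, -1.71435701e-02,
       -7.01362589e+01, -1.65066545e+01]), 'qd': array([-0.07724896, -0.14931171,  0.04995409,  0.05170199, -0.06983642,
        0.00177582]), 'joint_torque': array([-8.82161476e-04, -5.84164131e+01,  2.93751687e+01,  7.01550320e+00,
        1.01953375e-02, -4.88337776e-05]), 'tcp_pos': array([ 0.20625812, -0.64228116,  0.24470245]), 'eef_rot': array([ 1.79912883e+02, -9.00877748e-03, -1.62199527e+02]), 'contact_force': array([ 0.39945847,  0.25005185, -0.16496295]), 'moment': array([-0.01181499,  0.00798299, -0.02926699]), 'gripper_force': 0.0, 'gripper_width': 0.0877073894029076}
```

View pics/top0.png

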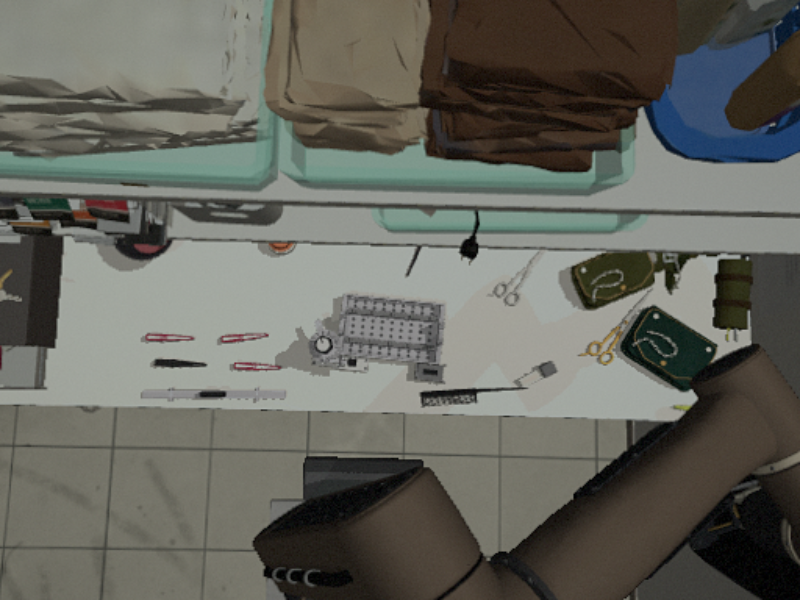

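View pics/scene0.png

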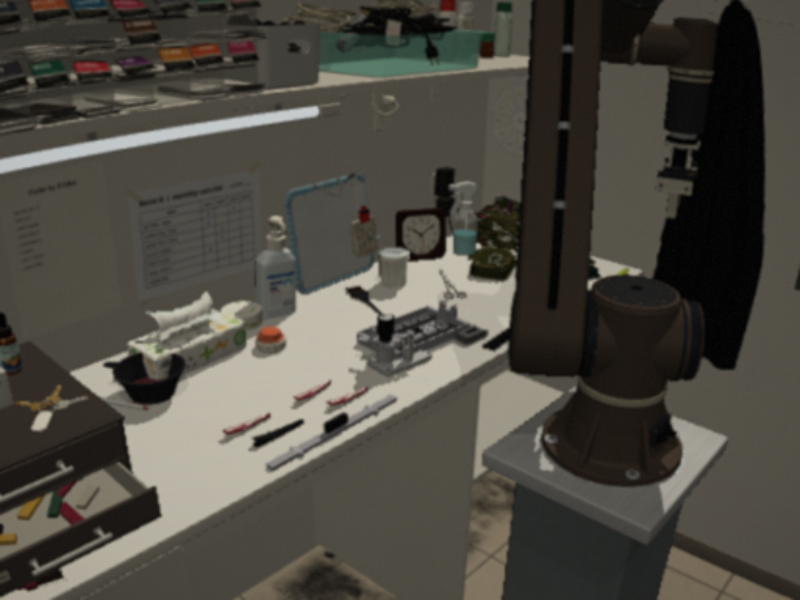

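The top view shows the cassette (393,328), knob (323,343), pad (352,362), pocket (428,372), indicator (535,375), four clips at left ((168,338), (243,338), (180,364), (256,367)), and the bar at (213,394).

Run:
```python
from h import *
c=load('top')
for n,u,v,z in [('cas',393,328,.03),('TLpost',347,303,.05),('knob',323,343,.1),('pad',352,362,.07),('pocket',428,372,.014),('ind',543,370,.02),('c',168,338,.015),('c',243,338,.015),('c',180,364,.015),('c',256,367,.015),('bargrip',212,394,.03),('comb',450,398,0),('timer',283,243,.03)]:
    print(n,onz(c,[[u*.64,v*.64]],z).round(3))
w=cap('wrist','w0');print(w['T'].round(3).tolist(),w['camera_matrix'][0,0])
s=get_state();from scipy.spatial.transform import Rotation as R
r=R.from_euler('xyz',s['eef_rot'],degrees=True).as_matrix();print(r.T@w['T'][:3,:3],r.T@(w['T'][:3,3]-s['tcp_pos']))
```

```text
cas [[ 0.501 -0.081  0.03 ]]
TLpost [[0.547 0.013 0.05 ]]
knob [[0.462 0.054 0.1  ]]
pad [[ 0.428 -0.002  0.07 ]]
pocket [[ 0.414 -0.155  0.014]]
ind [[ 0.424 -0.389  0.02 ]]
c [[0.47  0.379 0.015]]
c [[0.474 0.226 0.015]]
c [[0.417 0.351 0.015]]
c [[0.415 0.197 0.015]]
bargrip [[0.358 0.28  0.03 ]]
comb [[ 0.362 -0.202  0.   ]]
timer [[0.671 0.151 0.03 ]]
[[-0.305, 0.917, 0.256, 0.138], [0.952, 0.293, 0.083, -0.664], [0.001, 0.269, -0.963, 0.383], [0.0, 0.0, 0.0, 1.0]] 315.7999621817029
[[-7.67850473e-04 -9.63152717e-01 -2.68954000e-01]
 [ 9.99999701e-01 -7.64886227e-04 -1.15811610e-04]
 [-9.41749441e-05 -2.68954009e-01  9.63153016e-01]] [ 0.07154827  0.00088222 -0.13831761]
```

```bash
cat >> h.py <<'E'
from scipy.spatial.transform import Rotation as R
import sys
def plan(*tg,start=None):
    """targets (x,y,z,yaw): turn rows about tool z, then tool-frame shift, per leg"""
    s=get_state(); p=s['tcp_pos'] if start is None else np.array(start[:3]); yw=s['eef_rot'][2] if start is None else start[3]
    print('at',s['tcp_pos'].round(4),s['eef_rot'].round(2),'t',round(s['time_s'],1),'F',s['contact_force'].round(1),'w',round(s['gripper_width'],4),'j',s['joints'].round(0))
    for x,y,z,w in tg:
        d=-((w-yw+180)%360-180); n=int(np.ceil(abs(d)/7.0-1e-3)) if abs(d)>.05 else 0
        a=np.radians(w); v=np.array([x,y,z])-p
        t=np.array([v@[np.cos(a),np.sin(a),0],v@[np.sin(a),-np.cos(a),0],-v[2]])
        m=max(1,int(np.ceil(np.linalg.norm(v)/.040)))
        print('turn %.2fdeg az=%.4f: %dx%.4f | shift'%(d,d/90,n,d/90/max(n,1)),t.round(4),'| %d x'%m,(t/m).round(4))
        p=np.array([x,y,z]);yw=w
E
python3 -c "
from h import *
plan((.40,-.33,.25,180),(.43,-.04,.25,180),(.42,.25,.25,180))"
```

```text
at [ 0.2063 -0.6423  0.2448] [ 1.7992e+02 -1.0000e-02 -1.6219e+02] t 0.1 F [-1.4 -0.5 -0.2] w 0.0877 j [-56.  21.   1.  -0. -70. -17.]
turn 17.81deg az=0.1978: 3x0.0659 | shift [-0.1937  0.3123 -0.0052] | 10 x [-0.0194  0.0312 -0.0005]
turn 0.00deg az=0.0000: 0x0.0000 | shift [-0.03  0.29 -0.  ] | 8 x [-0.0037  0.0363 -0.    ]
turn 0.00deg az=0.0000: 0x0.0000 | shift [ 0.01  0.29 -0.  ] | 8 x [ 0.0013  0.0362 -0.    ]
```

apply_moves(targets=[[1,0,0,0,0,0,0.066],[1,0,0,0,0,0,0.066],[1,0,0,0,0,0,0.066],[1,-0.0194,0.0312,0,0,0,0],[1,-0.0194,0.0312,0,0,0,0],[1,-0.0194,0.0312,0,0,0,0],[1,-0.0194,0.0312,0,0,0,0],[1,-0.0194,0.0312,0,0,0,0],[1,-0.0194,0.0312,0,0,0,0],[1,-0.0194,0.0312,0,0,0,0],[1,-0.0194,0.0312,0,0,0,0],[1,-0.0194,0.0312,0,0,0,0],[1,-0.0194,0.0312,0,0,0,0],[1,0,0,0,0,0,0],[1,0,0,0,0,0,0],[1,0,0,0,0,0,0]])

```text
time_s: 1.48
tcp_pos: [0.4005, -0.3305, 0.2455]
eef_rot: [180.0, -0.0, -179.9]
contact_force: [-1.4, -0.2, -0.4]
gripper_width: 0.0879
gripper_force: 0.0
```

```bash
python3 -c "
from h import *
c=cap('wrist','wind');import shutil;shutil.copy('last_wrist.npz','wind.npz')
plan((.43,-.04,.25,180))"
```

```text
at [ 0.4002 -0.331   0.2455] [ 1.8000e+02 -2.0000e-02  1.7998e+02] t 1.5 F [ 0.  -1.  -0.4] w 0.0875 j [-18.   6. -19.   0. -65. -72.]
turn -0.02deg az=-0.0002: 0x-0.0002 | shift [-0.0298  0.291  -0.0045] | 8 x [-0.0037  0.0364 -0.0006]
```

View pics/wind.png

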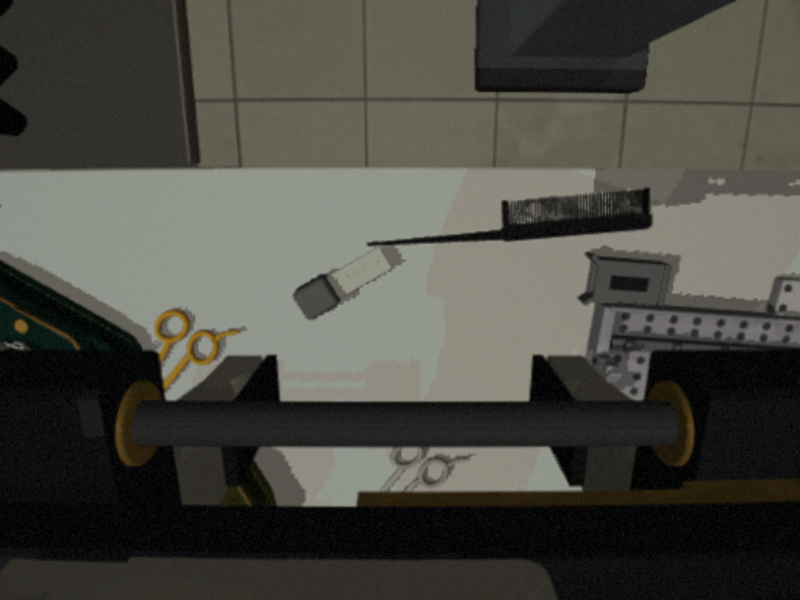

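apply_moves(targets=[[1,-0.003,0.036,0,0,0,0],[1,-0.003,0.036,0,0,0,0],[1,-0.003,0.036,0,0,0,0],[1,-0.003,0.036,0,0,0,0],[1,-0.003,0.036,0,0,0,0],[1,-0.003,0.036,0,0,0,0],[1,-0.003,0.036,0,0,0,0],[1,-0.003,0.036,0,0,0,0],[1,0,0,0,0,0,0],[1,0,0,0,0,0,0],[1,0,0,0,0,0,0]])

```text
time_s: 2.45
tcp_pos: [0.4244, -0.0434, 0.2455]
eef_rot: [-180.0, -0.0, 180.0]
contact_force: [0.3, -0.8, 0.2]
gripper_width: 0.0876
gripper_force: 0.0
```

```bash
python3 -c "
from h import *
c=cap('wrist','wcas');import shutil;shutil.copy('last_wrist.npz','wcas.npz')
plan((.43,-.04,.25,180))"
```

```text
at [ 0.4244 -0.0438  0.2454] [-1.7999e+02 -3.0000e-02  1.7990e+02] t 2.5 F [ 0.3  0.6 -0.1] w 0.0878 j [  21.   -4.  -29.    0.  -65. -111.]
turn -0.10deg az=-0.0011: 1x-0.0011 | shift [-0.0056  0.0038 -0.0046] | 1 x [-0.0056  0.0038 -0.0046]
```

View pics/wcas.png

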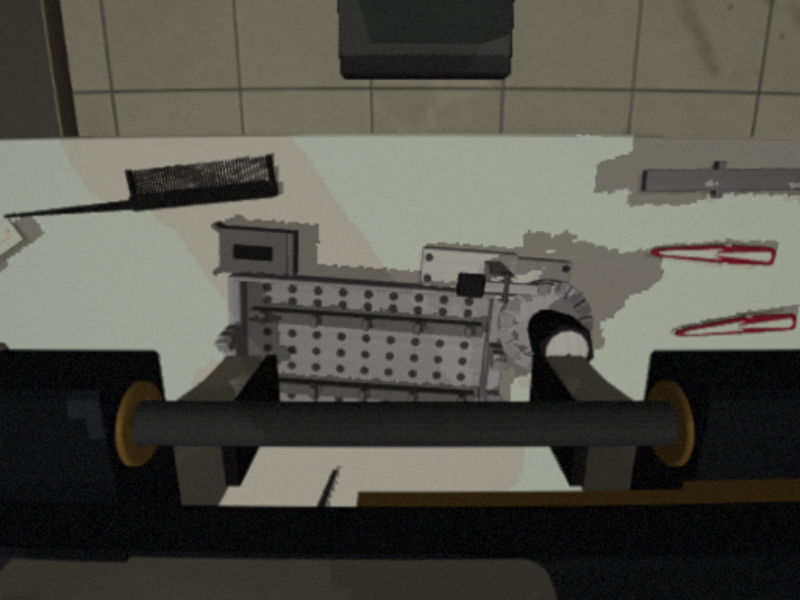

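The first view shows the indicator block at (317,297), blade tip at (395,255), tip close to the comb's tail. The second shows pad (470,284), knob (567,340), pocket with its mouth at (220,250), and the cassette half hidden by the gripper. I move ahead to see it fully.

apply_moves(targets=[[1,-0.035,-0.01,0.01,0,0,0],[1,-0.035,-0.01,0.01,0,0,0],[1,0,0,0,0,0,0],[1,0,0,0,0,0,0],[1,0,0,0,0,0,0]])

```text
time_s: 2.92
tcp_pos: [0.494, -0.0644, 0.2248]
eef_rot: [-180.0, -0.1, 179.8]
contact_force: [-0.5, -0.7, -0.1]
gripper_width: 0.0876
gripper_force: 0.0
```

```bash
python3 -c "
from h import *
c=cap('wrist','wcas2');import shutil;shutil.copy('last_wrist.npz','wcas2.npz')
plan((.43,-.04,.25,180))"
```

```text
at [ 0.4939 -0.064   0.2254] [-1.7999e+02 -4.0000e-02  1.7985e+02] t 3.0 F [ 0.2 -0.1  0.9] w 0.0881 j [  15.    5.  -23.   -0.  -63. -105.]
turn -0.15deg az=-0.0016: 1x-0.0016 | shift [ 0.0639  0.024  -0.0246] | 2 x [ 0.0319  0.012  -0.0123]
```

View pics/wcas2.png

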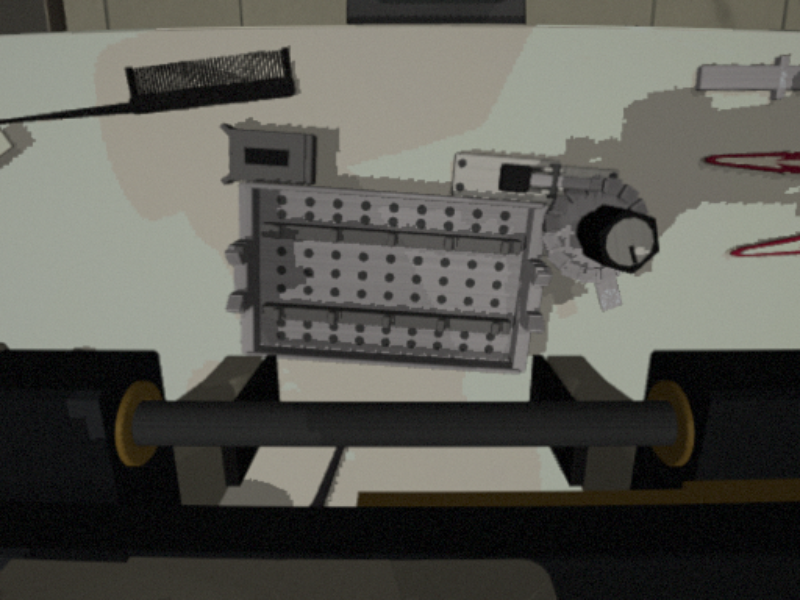

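This view shows the whole cassette: wall corners (243,187), (547,200), (525,370), (250,352); posts' horns at left (237,252)/(237,300) and right (540,270)/(533,322); pad (515,178); knob top (632,242); arm (608,292); pocket mouth (228,155).

Run:
```python
from h import *
c=dict(np.load('wcas2.npz'));P=cloud(c);Z=P[:,:,2]
f=c['frame'].astype(int)
def box(u0,u1,v0,v1):
    m=np.zeros(Z.shape,bool);m[int(v0*.64):int(v1*.64),int(u0*.64):int(u1*.64)]=1;return m
# check worktop
print('top z',np.nanmedian(Z[box(100,200,200,320)]), np.nanstd(Z[box(100,200,200,320)]))
for n,b in [('postR',box(220,262,235,315)),('postL',box(515,555,250,340)),('knob',box(570,665,200,275)),('pad',box(490,535,155,200)),('pocket',box(220,320,120,190)),('arm',box(595,625,275,312))]:
    z=Z[b];z=z[np.isfinite(z)];h,e=np.histogram(z,bins=np.arange(-.005,.125,.005));print(n,[(round(e[i]*1000),h[i]) for i in range(len(h)) if h[i]])
def stat(n,b,lo,hi):
    q=P[b&(Z>lo)&(Z<hi)];r=cv2.minAreaRect((q[:,:2]*1000).astype(np.float32));print(n,len(q),'rect',np.round(r[0],1),np.round(r[1],1),round(r[2],1),'mean',(q.mean(0)*1000).round(1))
stat('walltop',box(230,560,180,375),.021,.028)
stat('postR',box(220,262,235,315),.045,.06)
stat('postL',box(515,555,250,340),.045,.06)
stat('knob',box(570,665,200,275),.099,.11)
dark=f.sum(2)<110
stat('pad',box(490,535,155,200)&dark,.06,.08)
stat('pocket',box(220,320,120,190),.012,.03)
stat('arm',box(595,625,275,312),.04,.08)
```

```text
top z -0.0007175141207683144 0.0007521282357725846
postR [(-5, np.int64(339)), (0, np.int64(75)), (5, np.int64(96)), (10, np.int64(55)), (15, np.int64(72)), (20, np.int64(112)), (25, np.int64(60)), (30, np.int64(79)), (35, np.int64(180)), (40, np.int64(53)), (45, np.int64(135)), (50, np.int64(114))]
postL [(-5, np.int64(280)), (0, np.int64(68)), (5, np.int64(152)), (10, np.int64(60)), (15, np.int64(83)), (20, np.int64(160)), (25, np.int64(63)), (30, np.int64(70)), (35, np.int64(196)), (40, np.int64(58)), (45, np.int64(138)), (50, np.int64(117)), (55, np.int64(26))]
knob [(-5, np.int64(329)), (0, np.int64(71)), (50, np.int64(324)), (55, np.int64(467)), (60, np.int64(16)), (70, np.int64(33)), (75, np.int64(73)), (80, np.int64(81)), (85, np.int64(79)), (90, np.int64(87)), (95, np.int64(86)), (100, np.int64(1238)), (105, np.int64(32))]
pad [(-5, np.int64(23)), (0, np.int64(1)), (5, np.int64(32)), (10, np.int64(381)), (20, np.int64(4)), (25, np.int64(1)), (30, np.int64(6)), (35, np.int64(8)), (40, np.int64(3)), (45, np.int64(3)), (60, np.int64(1)), (65, np.int64(302)), (70, np.int64(74))]
pocket [(-5, np.int64(694)), (0, np.int64(151)), (5, np.int64(33)), (10, np.int64(47)), (15, np.int64(1767)), (20, np.int64(109)), (25, np.int64(62))]
arm [(-5, np.int64(114)), (0, np.int64(29)), (45, np.int64(250)), (50, np.int64(16)), (55, np.int64(48)), (60, np.int64(1))]
walltop 2899 rect [501.9 -74.4] [211.5 126.9] 85.7 mean [496.2 -75.9  23.9]
postR 249 rect [ 494.2 -174.7] [10.3 46. ] 85.5 mean [ 492.4 -174.4   49.2]
postL 281 rect [502.6  26.6] [10.6 58.9] 86.0 mean [504.   26.   50.2]
knob 1287 rect [461.2  56. ] [36.  32.5] 12.6 mean [460.8  55.1 103.4]
pad 307 rect [429.3   1.5] [17.8 14.5] 84.6 mean [429.2   1.1  69.3]
pocket 1969 rect [ 416.9 -154.4] [68.5 41. ] 85.3 mean [ 417.  -154.3   17.8]
arm 315 rect [500.1  69.8] [30.6 16. ] 27.5 mean [502.1  70.2  50.4]
```

```bash
python3 -c "
from h import *
plan((.4295,.001,.13,-94.35),(.4295,.001,.092,-94.35))"
```

```text
at [ 0.4939 -0.064   0.2254] [-1.7999e+02 -4.0000e-02  1.7985e+02] t 3.0 F [ 0.2 -0.1  0.9] w 0.0881 j [  15.    5.  -23.   -0.  -63. -105.]
turn -85.80deg az=-0.9533: 13x-0.0733 | shift [-0.0599  0.0691  0.0954] | 4 x [-0.015   0.0173  0.0239]
turn -0.00deg az=-0.0000: 0x-0.0000 | shift [0.    0.    0.038] | 1 x [0.    0.    0.038]
```

apply_moves(targets=[[0,0,0,0,0,0,-0.0733],[0,0,0,0,0,0,-0.0733],[0,0,0,0,0,0,-0.0733],[0,0,0,0,0,0,-0.0733],[0,0,0,0,0,0,-0.0733],[0,0,0,0,0,0,-0.0733],[0,0,0,0,0,0,-0.0733],[0,0,0,0,0,0,-0.0733],[0,0,0,0,0,0,-0.0733],[0,0,0,0,0,0,-0.0733],[0,0,0,0,0,0,-0.0733],[0,0,0,0,0,0,-0.0733],[0,0,0,0,0,0,-0.0733],[0,-0.02,0.023,0.0,0,0,0],[0,-0.02,0.023,0,0,0,0],[0,-0.02,0.023,0,0,0,0],[0,0,0,0,0,0,0],[0,0,0,0,0,0,0]])

```text
time_s: 4.47
tcp_pos: [0.4291, 0.0028, 0.2269]
eef_rot: [-179.8, 0.1, -94.1]
contact_force: [0.5, 0.3, 0.5]
gripper_width: 0.0008
gripper_force: 0.0
```

```bash
python3 -c "
from h import *
plan((.4295,.001,.13,-94.35),(.4295,.001,.092,-94.35))"
```

```text
at [0.4291 0.0028 0.2269] [-1.7984e+02  1.0000e-01 -9.4100e+01] t 4.5 F [0.5 0.3 0.5] w 0.0008 j [ 27.  -3. -30.  -0. -62. -31.]
turn 0.25deg az=0.0028: 1x0.0028 | shift [ 0.0018 -0.0005  0.0969] | 3 x [ 0.0006 -0.0002  0.0323]
turn -0.00deg az=-0.0000: 0x-0.0000 | shift [0.    0.    0.038] | 1 x [0.    0.    0.038]
```

apply_moves(targets=[[0,0.0006,0,0.032,0,0,0],[0,0.0006,0,0.032,0,0,0],[0,0.0006,0,0.032,0,0,0],[0,0,0,0.02,0,0,0],[0,0,0,0.016,0,0,0],[0,0,0,0.003,0,0,0],[0,0,0,0.002,0,0,0],[0,0,0,0.001,0,0,0],[0,0,0,0,0,0,0],[0,0,0,0,0,0,0],[0,0,0,0,0,0,0]])

```text
time_s: 5.38
tcp_pos: [0.431, 0.0006, 0.0886]
eef_rot: [-179.9, 0.1, -94.3]
contact_force: [0.2, 0.6, -0.1]
gripper_width: 0.0006
gripper_force: 0.0
```

apply_moves(targets=[[0,0,0,0.001,0,0,0],[0,0,0,0.001,0,0,0],[0,0,0,0.001,0,0,0],[0,0,0,0.001,0,0,0],[0,0,0,0,0,0,0],[0,0,0,0,0,0,0],[0,0,0,0,0,0,0]])

```text
time_s: 5.97
tcp_pos: [0.4311, 0.0005, 0.0847]
eef_rot: [-179.9, 0.0, -94.2]
contact_force: [-2.0, -2.8, 14.9]
gripper_width: 0.0004
gripper_force: 7.0
```

apply_moves(targets=[[0,0,0,0,0,0,0],[0,0,0,0,0,0,0],[0,0,0,0,0,0,0],[0,0,0,0,0,0,0],[0,0,0,0,0,0,0],[0,0,0,0,0,0,0],[0,0,0,0,0,0,0],[0,0,0,0,0,0,0],[0,0,0,0,0,0,0],[0,0,0,0,0,0,0],[0,0,0,0,0,0,0],[0,0,0,0,0,0,0],[0,0,0,0,0,0,0],[0,0,0,0,0,0,0],[0,0,0,0,0,0,0]])

```text
time_s: 7.22
tcp_pos: [0.4311, 0.0005, 0.0847]
eef_rot: [-179.9, 0.0, -94.2]
contact_force: [-1.4, -3.4, 13.7]
gripper_width: 0.0003
gripper_force: 7.0
```

Run:
```python
from h import *
c=cap('wrist');s=cap('scene')
a=c['frame'][:,:,::-1]; p=proj(s,[.46,.06,.06])[0].astype(int);print(p)
b=s['frame'][:,:,::-1][max(p[1]-48,0):p[1]+48,p[0]-64:p[0]+64]
cv2.imwrite('pics/press.png',np.hstack([cv2.resize(a,(400,300)),cv2.resize(b,(400,300))]))
P=cloud(c);m=(P[:,:,2]>.04)&(P[:,:,2]<.058)&(abs(P[:,:,0]-.46)<.1)&(abs(P[:,:,1]-.056)<.1)
print(m.sum()); plan((.431,.0005,.13,-94.35))
```

```text
[245 216]
11
at [0.4311 0.0005 0.0847] [-1.7989e+02  1.0000e-02 -9.4200e+01] t 7.3 F [-1.5 -2.3 14. ] w 0.0006 j [ 27.   8. -41.   0. -41. -31.]
turn 0.15deg az=0.0016: 1x0.0016 | shift [-0.      0.0001 -0.0453] | 2 x [-0.      0.     -0.0227]
```

View pics/press.png

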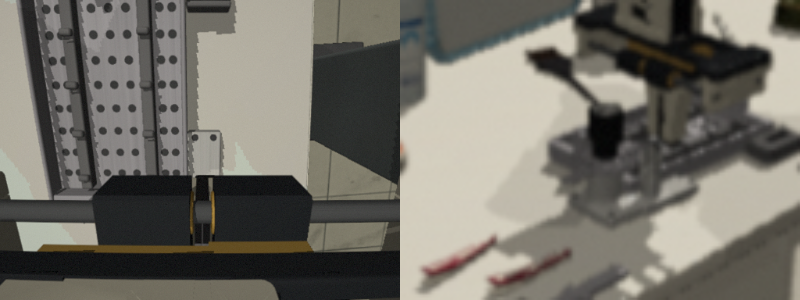

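The pad is held down (gripper at right, wrist image right half); the arm is hidden. I lift and move left to view the wheel and the clips.

apply_moves(targets=[[0,0,0,-0.004,0,0,0],[0,0,0,-0.02,0,0,0],[0,0,0,-0.04,0,0,0],[0,0,0,-0.04,0,0,0],[0,0,0,-0.036,0,0,0],[1,-0.035,0.01,0,0,0,0.0733],[1,0,0,0,0,0,0.0733],[1,0,0,0,0,0,0.0733],[1,0,0,0,0,0,0.0733],[1,0,0,0,0,0,0.0733],[1,0,0,0,0,0,0.0733],[1,0,0,0,0,0,0.0733],[1,0,0,0,0,0,0.0733],[1,0,0,0,0,0,0.0733],[1,0,0,0,0,0,0.0733],[1,0,0,0,0,0,0.0733],[1,0,0,0,0,0,0.0733],[1,0,0,0,0,0,0.0733]])

```text
time_s: 8.82
tcp_pos: [0.4234, 0.0323, 0.2233]
eef_rot: [180.0, -0.0, -179.6]
contact_force: [-0.5, -0.2, -0.8]
gripper_width: 0.0816
gripper_force: 0.0
```

apply_moves(targets=[[1,-0.013,0.035,0,0,0,0],[1,-0.013,0.035,0,0,0,0],[1,-0.013,0.035,0,0,0,0],[1,-0.013,0.035,0,0,0,0],[1,-0.013,0.035,0,0,0,0],[1,0,0.02,0,0,0,0],[1,0,0,0,0,0,0],[1,0,0,0,0,0,0],[1,0,0,0,0,0,0]])

```text
time_s: 9.57
tcp_pos: [0.4857, 0.2278, 0.2231]
eef_rot: [-180.0, -0.1, -179.3]
contact_force: [0.1, 0.0, -0.3]
gripper_width: 0.0874
gripper_force: 0.0
```

Run:
```python
from h import *
c=cap('wrist','wclips');import shutil;shutil.copy('last_wrist.npz','wclips.npz')
plan((.431,.0005,.13,-94.35))
```

```text
at [0.4858 0.2274 0.2233] [-1.7999e+02 -3.0000e-02 -1.7929e+02] t 9.6 F [ 0.9 -0.6 -0.4] w 0.0874 j [  46.    8.  -19.   -0.  -63. -135.]
turn -84.94deg az=-0.9438: 13x-0.0726 | shift [0.2304 0.0374 0.0933] | 7 x [0.0329 0.0053 0.0133]
```

View pics/wclips.png

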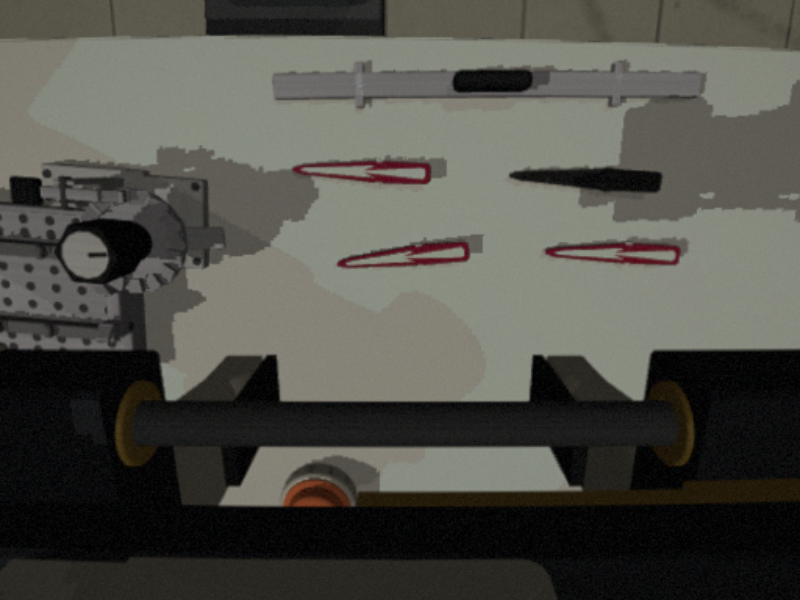

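The arm now points left (210,238), so the wheel ran back. Four clips: red at (365,173), (405,255), (615,253), black (588,180); bar with grip at (492,80).

```bash
cat >> h.py <<'E'
def clips(c,verbose=1):
    P=cloud(c);Z=P[:,:,2];f=c['frame'].astype(int)
    red=(f[:,:,0]-f[:,:,1]>25); H=cv2.cvtColor(c['frame'],cv2.COLOR_RGB2GRAY)
    ok=np.isfinite(Z)&(Z>.0045)&(Z<.035)&(P[:,:,1]>.1)&(P[:,:,0]>.3)&(P[:,:,0]<.56)
    m=cv2.morphologyEx(ok.astype(np.uint8),cv2.MORPH_CLOSE,np.ones((3,3)))
    n,L,st,_=cv2.connectedComponentsWithStats(m);out=[]
    for i in range(1,n):
        q=P[(L==i)&ok]
        if len(q)<150: continue
        r=cv2.minAreaRect((q[:,:2]*1000).astype(np.float32));b=cv2.boxPoints(r)
        mu=q[:,:2].mean(0);_,_,vt=np.linalg.svd(q[:,:2]-mu,full_matrices=False);d=vt[0]*np.sign(vt[0][1])
        s=(q[:,:2]-mu)@d;t=(q[:,:2]-mu)@[d[1],-d[0]];prof=[]
        for k in np.linspace(s.min(),s.max(),9)[:-1]:
            w=(s>=k)&(s<k+(s.max()-s.min())/8);prof.append((round(1000*t[w].min()),round(1000*t[w].max()),round(1000*np.percentile(q[w,2],90))))
        cen=np.array(r[0]);print('n',len(q),'c',cen.round(1),'size',np.round(r[1],1),'dir',np.degrees(np.arctan2(d[1],d[0])).round(1),'red',red[(L==i)&ok].mean().round(2),'L',round((s.max()-s.min())*1000),prof)
E
python3 - <<'E'
from h import *
c=dict(np.load('wclips.npz'));clips(c)
P=cloud(c);Z=P[:,:,2];m=(Z>.099)&(Z<.108)&(P[:,:,1]<.12);q=P[m];print(cv2.minAreaRect((q[:,:2]*1000).astype(np.float32)))
m=(Z>.04)&(Z<.055)&(P[:,:,1]>.09)&(P[:,:,1]<.16);q=P[m];print('arm',cv2.minAreaRect((q[:,:2]*1000).astype(np.float32)))
E
```

```text
n 4677 c [360.2 284. ] size [ 27.5 289.4] dir 91.2 red 0.0 L 289 [(-9, 7, 8), (-14, 14, 8), (-8, 8, 8), (-9, 7, 28), (-8, 7, 27), (-9, 7, 8), (-14, 14, 8), (-9, 8, 8)]
n 1032 c [418.3 197.7] size [15.9 95.6] dir 88.6 red 0.56 L 96 [(-3, 4, 9), (-4, 4, 9), (-5, 6, 9), (-6, 7, 9), (-8, 8, 10), (-8, 8, 12), (-7, 8, 13), (-7, 7, 15)]
n 1085 c [421.8 354.2] size [ 17.2 103.4] dir 88.2 red 0.0 L 103 [(-3, 3, 9), (-5, 4, 9), (-5, 5, 9), (-5, 6, 9), (-7, 7, 10), (-8, 9, 11), (-7, 7, 13), (-7, 7, 15)]
n 914 c [477.7 226.5] size [16.9 96.1] dir 97.2 red 0.58 L 96 [(-3, 4, 9), (-4, 4, 9), (-5, 6, 9), (-6, 7, 9), (-8, 8, 10), (-8, 8, 11), (-7, 8, 13), (-7, 8, 15)]
n 937 c [473.7 379.3] size [17.4 96. ] dir 90.3 red 0.58 L 96 [(-3, 4, 9), (-5, 5, 9), (-5, 6, 9), (-6, 7, 9), (-7, 8, 10), (-8, 9, 12), (-7, 7, 13), (-7, 8, 15)]
((461.4912414550781, 57.16876220703125), (31.96697235107422, 35.34605407714844), 55.796077728271484)
arm ((459.3892517089844, 101.64228820800781), (14.05938720703125, 23.137428283691406), 2.362945318222046)
```

```bash
python3 -c "
from h import *
plan((.4186,.2117,.15,-91.4),(.4186,.2117,.06,-91.4),(.4186,.2117,.023,-91.4))"
```

```text
at [0.4858 0.2274 0.2233] [-1.7999e+02 -3.0000e-02 -1.7929e+02] t 9.6 F [ 0.9 -0.6 -0.4] w 0.0874 j [  46.    8.  -19.   -0.  -63. -135.]
turn -87.89deg az=-0.9766: 13x-0.0751 | shift [0.0173 0.0668 0.0733] | 3 x [0.0058 0.0223 0.0244]
turn -0.00deg az=-0.0000: 0x-0.0000 | shift [0.   0.   0.09] | 3 x [0.   0.   0.03]
turn -0.00deg az=-0.0000: 0x-0.0000 | shift [0.    0.    0.037] | 1 x [0.    0.    0.037]
```

apply_moves(targets=[[0.38,0,0,0,0,0,-0.0751],[0.38,0,0,0,0,0,-0.0751],[0.38,0,0,0,0,0,-0.0751],[0.38,0,0,0,0,0,-0.0751],[0.38,0,0,0,0,0,-0.0751],[0.38,0,0,0,0,0,-0.0751],[0.38,0,0,0,0,0,-0.0751],[0.38,0,0,0,0,0,-0.0751],[0.38,0,0,0,0,0,-0.0751],[0.38,0,0,0,0,0,-0.0751],[0.38,0,0,0,0,0,-0.0751],[0.38,0,0,0,0,0,-0.0751],[0.38,0,0,0,0,0,-0.0751],[0.38,0.0058,0.0223,0.0244,0,0,0],[0.38,0.0058,0.0223,0.0244,0,0,0],[0.38,0.0058,0.0223,0.0244,0,0,0],[0.38,0,0,0.03,0,0,0],[0.38,0,0,0.03,0,0,0],[0.38,0,0,0,0,0,0],[0.38,0,0,0,0,0,0]])

```text
time_s: 11.28
tcp_pos: [0.4184, 0.2109, 0.0902]
eef_rot: [179.9, -0.1, -91.4]
contact_force: [0.6, 0.0, 1.1]
gripper_width: 0.0331
gripper_force: 0.0
```

```bash
python3 -c "
from h import *
plan((.4186,.2117,.023,-91.4),(.4186,.2117,.15,-91.4))"
```

```text
at [0.4184 0.2109 0.0902] [ 1.7991e+02 -1.3000e-01 -9.1450e+01] t 11.3 F [0.6 0.  1.1] w 0.0331 j [ 51.  11. -36.   0. -43. -52.]
turn -0.05deg az=-0.0005: 0x-0.0005 | shift [-0.0008 -0.0002  0.0672] | 2 x [-0.0004 -0.0001  0.0336]
turn -0.00deg az=-0.0000: 0x-0.0000 | shift [ 0.     0.    -0.127] | 4 x [ 0.      0.     -0.0318]
```

apply_moves(targets=[[0.38,0,0,0.034,0,0,0],[0.38,0,0,0.025,0,0,0],[0.38,0,0,0.008,0,0,0],[0.38,0,0,0,0,0,0],[0,0,0,0,0,0,0],[0,0,0,0,0,0,0],[0,0,0,0,0,0,0],[0,0,0,0,0,0,0],[0,0,0,0,0,0,0],[0,0,0,0,0,0,0]], newtons=20)

```text
time_s: 12.12
tcp_pos: [0.4197, 0.2131, 0.0248]
eef_rot: [-179.9, 0.1, -91.4]
contact_force: [-0.1, -0.9, 8.3]
gripper_width: 0.0138
gripper_force: 20.0
```

apply_moves(targets=[[0,0,0,-0.01,0,0,0],[0,0,0,-0.03,0,0,0],[0,0,0,-0.04,0,0,0],[0,0,0,-0.04,0,0,0],[0,0,0,0,0,0,0],[0,0,0,0,0,0,0]])

```text
time_s: 12.62
tcp_pos: [0.42, 0.2135, 0.1465]
eef_rot: [-179.8, 0.3, -91.4]
contact_force: [-0.9, 0.3, -0.6]
gripper_width: 0.0141
gripper_force: 20.0
```

```bash
python3 -c "
from h import *
plan((.43,.1,.15,175.65),(.5113,-.1372,.15,175.65),(.5113,-.1372,.043,175.65))"
```

```text
at [0.42   0.2135 0.1465] [-179.75    0.3   -91.4 ] t 12.6 F [-0.9  0.3 -0.6] w 0.0141 j [ 51.   6. -33.   0. -51. -52.]
turn 92.95deg az=1.0328: 14x0.0738 | shift [-0.0186 -0.1125 -0.0035] | 3 x [-0.0062 -0.0375 -0.0012]
turn -0.00deg az=-0.0000: 0x-0.0000 | shift [-0.0991 -0.2304 -0.    ] | 7 x [-0.0142 -0.0329 -0.    ]
turn -0.00deg az=-0.0000: 0x-0.0000 | shift [0.    0.    0.107] | 3 x [0.     0.     0.0357]
```

apply_moves(targets=[[0,0,0,-0.012,0,0,0.0738],[0,0,0,0,0,0,0.0738],[0,0,0,0,0,0,0.0738],[0,0,0,0,0,0,0.0738],[0,0,0,0,0,0,0.0738],[0,0,0,0,0,0,0.0738],[0,0,0,0,0,0,0.0738],[0,0,0,0,0,0,0.0738],[0,0,0,0,0,0,0.0738],[0,0,0,0,0,0,0.0738],[0,0,0,0,0,0,0.0738],[0,0,0,0,0,0,0.0738],[0,0,0,0,0,0,0.0738],[0,0,0,0,0,0,0.0738],[0,-0.0065,-0.0375,0,0,0,0],[0,-0.0065,-0.0375,0,0,0,0],[0,-0.0065,-0.0375,0,0,0,0]])

```text
time_s: 14.03
tcp_pos: [0.4288, 0.0973, 0.1545]
eef_rot: [-179.9, -0.1, 175.7]
contact_force: [1.4, 0.3, -0.5]
gripper_width: 0.0145
gripper_force: 20.0
```

apply_moves(targets=[[0,-0.0142,-0.0329,0,0,0,0],[0,-0.0142,-0.0329,0,0,0,0],[0,-0.0142,-0.0329,0,0,0,0],[0,-0.0142,-0.0329,0,0,0,0],[0,-0.0142,-0.0329,0,0,0,0],[0,-0.0142,-0.0329,0,0,0,0],[0,-0.0142,-0.0329,0,0,0,0],[0,0,0,0,0,0,0],[0,0,0,0,0,0,0],[0,0,0,0,0,0,0]])

```text
time_s: 14.87
tcp_pos: [0.5102, -0.1389, 0.1544]
eef_rot: [180.0, -0.1, 175.5]
contact_force: [-0.6, 0.3, -0.3]
gripper_width: 0.0142
gripper_force: 20.0
```

```bash
python3 -c "
from h import *
plan((.5113,-.1372,.06,175.65),(.5113,-.1372,.043,175.65))"
```

```text
at [ 0.5102 -0.1389  0.1544] [ 1.8000e+02 -1.2000e-01  1.7552e+02] t 14.9 F [-0.6  0.3 -0.3] w 0.0142 j [   6.   12.  -25.   -0.  -54. -100.]
turn -0.13deg az=-0.0015: 1x-0.0015 | shift [-0.001   0.0018  0.0944] | 3 x [-0.0003  0.0006  0.0315]
turn -0.00deg az=-0.0000: 0x-0.0000 | shift [0.    0.    0.017] | 1 x [0.    0.    0.017]
```

apply_moves(targets=[[0,-0.0003,0.0006,0.0315,0,0,0],[0,-0.0003,0.0006,0.0315,0,0,0],[0,-0.0003,0.0006,0.0315,0,0,0],[0,0,0,0.01,0,0,0],[0,0,0,0.005,0,0,0],[0,0,0,0.0015,0,0,0],[0,0,0,0,0,0,0],[0,0,0,0,0,0,0]])

```text
time_s: 15.53
tcp_pos: [0.5133, -0.1366, 0.0459]
eef_rot: [180.0, 0.1, 175.6]
contact_force: [-0.2, -0.1, -0.2]
gripper_width: 0.0142
gripper_force: 20.0
```

apply_moves(targets=[[0,0,0,0.0015,0,0,0],[0,0,0,0.0015,0,0,0],[0,0,0,0,0,0,0],[0,0,0,0,0,0,0]])

```text
time_s: 15.87
tcp_pos: [0.513, -0.1369, 0.0427]
eef_rot: [180.0, 0.1, 175.6]
contact_force: [-1.8, 1.4, 7.4]
gripper_width: 0.0144
gripper_force: 20.0
```

apply_moves(targets=[[0.23,0,0,0,0,0,0],[0.23,0,0,0,0,0,0],[0.23,0,0,0,0,0,0],[0.23,0,0,-0.005,0,0,0],[0.23,0,0,-0.02,0,0,0],[0.23,0,0,-0.03,0,0,0],[0.23,0.002,0.036,-0.04,0,0,0],[0.23,0.002,0.036,-0.04,0,0,0],[0.38,0,0,-0.045,0,0,0],[0.38,0,0,0,0,0,0],[0.38,0,0,0,0,0,0]])

```text
time_s: 16.78
tcp_pos: [0.5148, -0.0806, 0.203]
eef_rot: [179.9, 0.3, 175.7]
contact_force: [-0.1, -0.8, -1.3]
gripper_width: 0.0317
gripper_force: 0.0
```

```bash
cat >> h.py <<'E'
C0=np.array([.502,-.0743]);CY=np.radians(-4.35);RC=np.array([[np.cos(CY),-np.sin(CY)],[np.sin(CY),np.cos(CY)]])
def incas(c):
    """components 27..45 mm high over rails inside the tray, in cassette mm"""
    P=cloud(c);q=(P[:,:,:2]-C0)@RC*1000;Z=P[:,:,2]*1000
    f=c['frame'].astype(int)
    for i,y in enumerate((-60,-20,20,60)):
        m=(abs(q[:,:,1]-y)<19)&(abs(q[:,:,0])<58)&(Z>24.5)&(Z<45)
        if m.sum()<60: print('lane',i,'empty',m.sum());continue
        a=q[m];r=cv2.minAreaRect(a.astype(np.float32));print('lane',i,'n',m.sum(),'c',np.round(r[0],1),np.round(r[1],1),round(r[2],1),'x',a[:,0].min().round(),a[:,0].max().round(),'y',a[:,1].min().round(1),a[:,1].max().round(1),'z',np.percentile(Z[m],[5,50,95]).round(1))
E
python3 - <<'E'
from h import *
c=cap('wrist','wl0');incas(c)
plan((.45,.15,.17,-82.8),(.4759,.2404,.17,-82.8),(.4759,.2404,.025,-82.8))
E
```

```text
lane 0 n 1115 c [ -0.9 -61. ] [95.5 17.5] 2.7 x -49.0 47.0 y -69.2 -51.7 z [25. 27. 32.]
lane 1 empty 0
lane 2 empty 0
lane 3 empty 0
at [ 0.5135 -0.0809  0.201 ] [1.7995e+02 1.2000e-01 1.7562e+02] t 16.8 F [-0.3  0.3 -0.9] w 0.0326 j [  13.    8.  -23.   -0.  -59. -107.]
turn -101.58deg az=-1.1287: 15x-0.0752 | shift [-0.237   0.0341  0.031 ] | 7 x [-0.0339  0.0049  0.0044]
turn -0.00deg az=-0.0000: 0x-0.0000 | shift [-0.0864 -0.037  -0.    ] | 3 x [-0.0288 -0.0123 -0.    ]
turn -0.00deg az=-0.0000: 0x-0.0000 | shift [0.    0.    0.145] | 4 x [0.     0.     0.0363]
```

View pics/wl0.png

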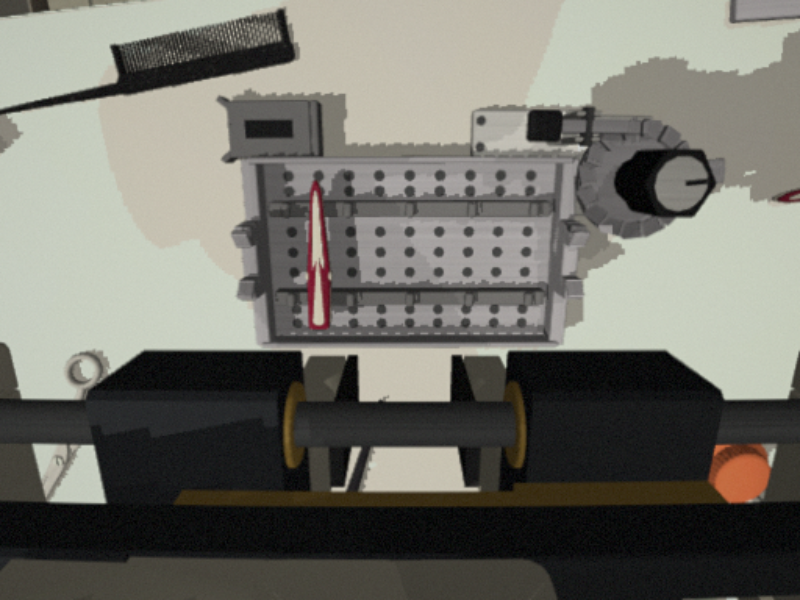

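Clip lies well in lane 0 at (318,255), all else in order. Next, go left and re-measure the clips.

apply_moves(targets=[[0.38,0.005,0.037,0,0,0,0],[0.38,0.005,0.037,0,0,0,0],[0.38,0.005,0.037,0,0,0,0],[0.38,0.005,0.037,0,0,0,0],[0.38,0.005,0.037,0,0,0,0],[0.38,0.005,0.037,0,0,0,0],[0.38,0.005,0.037,0,0,0,0],[0.38,0.005,0.037,-0.02,0,0,0],[0.38,0,0,0,0,0,0],[0.38,0,0,0,0,0,0]])

```text
time_s: 17.67
tcp_pos: [0.4959, 0.2178, 0.2186]
eef_rot: [-179.9, -0.1, 175.7]
contact_force: [-0.9, -0.5, -0.4]
gripper_width: 0.0332
gripper_force: 0.0
```

Run:
```python
from h import *
c=cap('wrist');clips(c)
plan((.4759,.2404,.06,-82.8),(.4759,.2404,.025,-82.8))
```

```text
n 4905 c [360.2 283.7] size [ 28.2 290.1] dir 91.2 red 0.0 L 290 [(-8, 7, 8), (-14, 13, 8), (-8, 7, 8), (-8, 7, 28), (-9, 8, 28), (-9, 7, 8), (-14, 14, 8), (-9, 8, 8)]
n 1172 c [419.2 354.7] size [103.2  17.5] dir 88.9 red 0.0 L 104 [(-3, 4, 9), (-5, 5, 9), (-5, 5, 9), (-7, 6, 9), (-8, 8, 10), (-9, 9, 12), (-7, 7, 13), (-6, 7, 15)]
n 983 c [473.1 379.4] size [15.6 94.9] dir 89.6 red 0.57 L 95 [(-3, 4, 9), (-4, 4, 9), (-6, 5, 9), (-6, 6, 9), (-7, 8, 10), (-8, 8, 12), (-7, 8, 14), (-7, 8, 15)]
n 960 c [476.9 226.8] size [16.7 95.2] dir 97.3 red 0.63 L 95 [(-3, 4, 9), (-4, 5, 9), (-5, 5, 9), (-6, 7, 9), (-8, 8, 10), (-8, 8, 12), (-7, 8, 13), (-7, 8, 15)]
at [0.4955 0.2164 0.2181] [-1.7990e+02 -1.2000e-01  1.7565e+02] t 17.7 F [-0.5 -0.2 -0.8] w 0.033 j [  44.    9.  -19.   -0.  -62. -139.]
turn -101.55deg az=-1.1283: 15x-0.0752 | shift [-0.0263  0.0164  0.1581] | 5 x [-0.0053  0.0033  0.0316]
turn -0.00deg az=-0.0000: 0x-0.0000 | shift [0.    0.    0.035] | 1 x [0.    0.    0.035]
```

apply_moves(targets=[[0.38,0,0,0,0,0,-0.0752],[0.38,0,0,0,0,0,-0.0752],[0.38,0,0,0,0,0,-0.0752],[0.38,0,0,0,0,0,-0.0752],[0.38,0,0,0,0,0,-0.0752],[0.38,0,0,0,0,0,-0.0752],[0.38,0,0,0,0,0,-0.0752],[0.38,0,0,0,0,0,-0.0752],[0.38,0,0,0,0,0,-0.0752],[0.38,0,0,0,0,0,-0.0752],[0.38,0,0,0,0,0,-0.0752],[0.38,0,0,0,0,0,-0.0752],[0.38,0,0,0,0,0,-0.0752],[0.38,0,0,0,0,0,-0.0752],[0.38,0,0,0,0,0,-0.0752],[0.38,-0.0053,0.0033,0.0316,0,0,0],[0.38,-0.0053,0.0033,0.0316,0,0,0],[0.38,-0.0053,0.0033,0.0316,0,0,0],[0.38,-0.0053,0.0033,0.0316,0,0,0],[0.38,-0.0053,0.0033,0.0316,0,0,0]])

```text
time_s: 19.38
tcp_pos: [0.4758, 0.2384, 0.0595]
eef_rot: [179.9, -0.1, -83.0]
contact_force: [0.7, -0.5, -1.2]
gripper_width: 0.0335
gripper_force: 0.0
```

apply_moves(targets=[[0.38,0,0,0.025,0,0,0],[0.38,0,0,0.01,0,0,0],[0.38,0,0,0,0,0,0],[0.38,0,0,0,0,0,0]])

```text
time_s: 19.72
tcp_pos: [0.4767, 0.2395, 0.0265]
eef_rot: [179.9, -0.1, -82.9]
contact_force: [-0.1, 0.6, 0.3]
gripper_width: 0.0331
gripper_force: 0.0
```

apply_moves(targets=[[0.38,0,0,0.0015,0,0,0],[0,0,0,0,0,0,0],[0,0,0,0,0,0,0],[0,0,0,0,0,0,0],[0,0,0,0,0,0,0],[0,0,0,0,0,0,0],[0,0,0,0,0,0,0],[0,0,0,-0.01,0,0,0],[0,0,0,-0.03,0,0,0],[0,0,0,-0.04,0,0,0],[0,0,0,-0.04,0,0,0],[0,0,0,-0.012,0,0,0],[0,0,0,0,0,0,0],[0,0,0,0,0,0,0]], newtons=20)

```text
time_s: 20.88
tcp_pos: [0.4766, 0.241, 0.1586]
eef_rot: [-179.9, 0.1, -82.9]
contact_force: [0.4, -0.3, -0.4]
gripper_width: 0.0135
gripper_force: 19.9
```

apply_moves(targets=[[0,0,0,0,0,0,0.0751],[0,0,0,0,0,0,0.0751],[0,0,0,0,0,0,0.0751],[0,0,0,0,0,0,0.0751],[0,0,0,0,0,0,0.0751],[0,0,0,0,0,0,0.0751],[0,0,0,0,0,0,0.0751],[0,0,0,0,0,0,0.0751],[0,0,0,0,0,0,0.0751],[0,0,0,0,0,0,0.0751],[0,0,0,0,0,0,0.0751],[0,0,0,0,0,0,0.0751],[0,0,0,0,0,0,0.0751],[0,0,0,0,0,0,0.0751],[0,0,0,0,0,0,0.0751],[0,0,0,0,0,0,0],[0,0,0,0,0,0,0]])

```text
time_s: 22.3
tcp_pos: [0.4759, 0.2402, 0.156]
eef_rot: [-179.9, -0.1, 175.9]
contact_force: [-0.1, -0.4, -0.9]
gripper_width: 0.0138
gripper_force: 19.9
```

```bash
python3 -c "
from h import *
plan((.5144,-.0963,.16,175.65),(.5144,-.0963,.043,175.65))"
```

```text
at [0.4759 0.2402 0.156 ] [-1.7990e+02 -9.0000e-02  1.7594e+02] t 22.3 F [-0.1 -0.4 -0.9] w 0.0138 j [  48.   12.  -24.   -0.  -54. -142.]
turn 0.29deg az=0.0032: 1x0.0032 | shift [-0.0639 -0.3326 -0.004 ] | 9 x [-0.0071 -0.037  -0.0004]
turn -0.00deg az=-0.0000: 0x-0.0000 | shift [0.    0.    0.117] | 3 x [0.    0.    0.039]
```

apply_moves(targets=[[0,-0.0071,-0.037,0,0,0,0.003],[0,-0.0071,-0.037,0,0,0,0],[0,-0.0071,-0.037,0,0,0,0],[0,-0.0071,-0.037,0,0,0,0],[0,-0.0071,-0.037,0,0,0,0],[0,-0.0071,-0.037,0,0,0,0],[0,-0.0071,-0.037,0,0,0,0],[0,-0.0071,-0.037,0,0,0,0],[0,-0.0071,-0.0366,0,0,0,0],[0,0,0,0,0,0,0],[0,0,0,0,0,0,0],[0,0,0,0.035,0,0,0],[0,0,0,0.035,0,0,0],[0,0,0,0,0,0,0],[0,0,0,0,0,0,0]])

```text
time_s: 23.55
tcp_pos: [0.5127, -0.0954, 0.086]
eef_rot: [-179.9, -0.3, 175.6]
contact_force: [-0.1, -0.8, 0.7]
gripper_width: 0.0138
gripper_force: 19.9
```

```bash
python3 -c "
from h import *
plan((.5144,-.0963,.046,175.65),(.5144,-.0963,.043,175.65))"
```

```text
at [ 0.5127 -0.0954  0.086 ] [-179.92   -0.27  175.63] t 23.6 F [-0.1 -0.8  0.7] w 0.0138 j [  11.   16.  -30.    0.  -44. -105.]
turn -0.02deg az=-0.0002: 0x-0.0002 | shift [-0.0017 -0.0008  0.04  ] | 2 x [-0.0009 -0.0004  0.02  ]
turn -0.00deg az=-0.0000: 0x-0.0000 | shift [0.    0.    0.003] | 1 x [0.    0.    0.003]
```

apply_moves(targets=[[0,0,0,0.025,0,0,0],[0,0,0,0.012,0,0,0],[0,0,0,0.003,0,0,0],[0,0,0,0.003,0,0,0],[0,0,0,0.001,0,0,0],[0,0,0,0,0,0,0]])

```text
time_s: 24.05
tcp_pos: [0.515, -0.0956, 0.0444]
eef_rot: [180.0, 0.1, 175.5]
contact_force: [-0.2, -0.3, 0.1]
gripper_width: 0.014
gripper_force: 19.9
```

apply_moves(targets=[[0.23,0,0,0,0,0,0],[0.23,0,0,0,0,0,0],[0.23,0,0,0,0,0,0],[0.23,0,0,-0.005,0,0,0],[0.23,0,0,-0.02,0,0,0],[0.23,0,0,-0.03,0,0,0],[0.23,0,0.01,-0.04,0,0,0],[0.23,0,0.01,-0.04,0,0,0],[0.38,0,0,-0.04,0,0,0],[0.38,0,0,0,0,0,0],[0.38,0,0,0,0,0,0]])

```text
time_s: 24.97
tcp_pos: [0.517, -0.0756, 0.2215]
eef_rot: [179.9, 0.3, 175.5]
contact_force: [0.6, 0.5, -1.2]
gripper_width: 0.032
gripper_force: 0.0
```

Run:
```python
from h import *
c=cap('wrist');incas(c)
plan((.49,.34,.22,175.65))
```

```text
lane 0 n 1005 c [ -0.8 -59.7] [16.4 95.3] 87.0 x -49.0 47.0 y -68.7 -52.1 z [25.  27.1 32.2]
lane 1 n 1011 c [ -0.8 -18.8] [16.2 95. ] 87.7 x -48.0 47.0 y -27.5 -11.2 z [25.  27.  32.2]
lane 2 empty 0
lane 3 empty 0
at [ 0.5158 -0.0758  0.2194] [1.7994e+02 1.3000e-01 1.7546e+02] t 25.0 F [ 0.3 -0.2 -0.9] w 0.0327 j [  13.    7.  -21.   -0.  -62. -108.]
turn -0.19deg az=-0.0021: 1x-0.0021 | shift [ 0.0572  0.4127 -0.0006] | 11 x [ 0.0052  0.0375 -0.0001]
```

apply_moves(targets=[[0.38,0.0052,0.0375,0,0,0,0],[0.38,0.0052,0.0375,0,0,0,0],[0.38,0.0052,0.0375,0,0,0,0],[0.38,0.0052,0.0375,0,0,0,0],[0.38,0.0052,0.0375,0,0,0,0],[0.38,0.0052,0.0375,0,0,0,0],[0.38,0.0052,0.0375,0,0,0,0],[0.38,0.0052,0.0375,0,0,0,0],[0.38,0.0052,0.0375,0,0,0,0],[0.38,0,0.02,0,0,0,0],[0.38,0,0,0,0,0,0],[0.38,0,0,0,0,0,0]])

```text
time_s: 26.02
tcp_pos: [0.4966, 0.2845, 0.2163]
eef_rot: [-179.9, -0.1, 175.6]
contact_force: [-1.4, -0.4, -0.8]
gripper_width: 0.0333
gripper_force: 0.0
```

Run:
```python
from h import *
c=cap('wrist');clips(c)
plan((.4205,.3685,.06,-91.4),(.4205,.3685,.025,-91.4))
```

```text
n 4968 c [359.9 283.7] size [ 27.6 290.6] dir 91.2 red 0.0 L 291 [(-9, 8, 8), (-15, 13, 8), (-9, 7, 8), (-8, 7, 27), (-8, 7, 28), (-9, 8, 8), (-14, 14, 8), (-9, 8, 8)]
n 1175 c [419.4 354.2] size [103.8  16.4] dir 88.2 red 0.0 L 104 [(-3, 4, 9), (-4, 4, 9), (-5, 5, 9), (-6, 5, 9), (-7, 7, 9), (-8, 8, 12), (-7, 8, 13), (-7, 7, 15)]
n 1001 c [472.4 379.3] size [95.7 16.4] dir 90.2 red 0.61 L 96 [(-3, 3, 9), (-4, 4, 9), (-5, 5, 9), (-6, 6, 9), (-8, 8, 10), (-8, 8, 11), (-7, 7, 13), (-7, 8, 15)]
at [0.4967 0.2836 0.2166] [-1.7987e+02 -1.1000e-01  1.7549e+02] t 26.1 F [-0.7  0.1 -0. ] w 0.0331 j [  49.   12.  -15.   -0.  -63. -144.]
turn -93.11deg az=-1.0346: 14x-0.0739 | shift [-0.083   0.0783  0.1566] | 5 x [-0.0166  0.0157  0.0313]
turn -0.00deg az=-0.0000: 0x-0.0000 | shift [0.    0.    0.035] | 1 x [0.    0.    0.035]
```

apply_moves(targets=[[0.38,0,0,0,0,0,-0.0739],[0.38,0,0,0,0,0,-0.0739],[0.38,0,0,0,0,0,-0.0739],[0.38,0,0,0,0,0,-0.0739],[0.38,0,0,0,0,0,-0.0739],[0.38,0,0,0,0,0,-0.0739],[0.38,0,0,0,0,0,-0.0739],[0.38,0,0,0,0,0,-0.0739],[0.38,0,0,0,0,0,-0.0739],[0.38,0,0,0,0,0,-0.0739],[0.38,0,0,0,0,0,-0.0739],[0.38,0,0,0,0,0,-0.0739],[0.38,0,0,0,0,0,-0.0739],[0.38,0,0,0,0,0,-0.0739],[0.38,-0.0166,0.0157,0.0313,0,0,0],[0.38,-0.0166,0.0157,0.0313,0,0,0],[0.38,-0.0166,0.0157,0.0313,0,0,0],[0.38,-0.0166,0.0157,0.0313,0,0,0],[0.38,-0.0166,0.0157,0.0313,0,0,0],[0.38,0,0,0,0,0,0]])

```text
time_s: 27.73
tcp_pos: [0.4174, 0.3665, 0.0558]
eef_rot: [179.7, -0.4, -91.5]
contact_force: [-0.9, -1.8, 0.2]
gripper_width: 0.0332
gripper_force: 0.0
```

apply_moves(targets=[[0.38,0,0,0.024,0,0,0],[0.38,0,0,0.01,0,0,0],[0.38,0,0,0.001,0,0,0],[0.38,0,0,0,0,0,0]])

```text
time_s: 28.07
tcp_pos: [0.4212, 0.3678, 0.0264]
eef_rot: [180.0, -0.1, -91.5]
contact_force: [0.1, -0.6, 0.7]
gripper_width: 0.0333
gripper_force: 0.0
```

apply_moves(targets=[[0.38,0,0,0.0015,0,0,0],[0,0,0,0,0,0,0],[0,0,0,0,0,0,0],[0,0,0,0,0,0,0],[0,0,0,0,0,0,0],[0,0,0,0,0,0,0],[0,0,0,0,0,0,0],[0,0,0,-0.01,0,0,0],[0,0,0,-0.03,0,0,0],[0,0,0,-0.04,0,0,0],[0,0,0,-0.04,0,0,0],[0,0,0,-0.012,0,0,0],[0,0,0,0,0,0,0],[0,0,0,0,0,0,0]], newtons=20)

```text
time_s: 29.23
tcp_pos: [0.4209, 0.3694, 0.1587]
eef_rot: [-179.9, 0.1, -91.4]
contact_force: [0.1, -0.0, -1.8]
gripper_width: 0.0137
gripper_force: 20.0
```

apply_moves(targets=[[0,0,0,0,0,0,0.0737],[0,0,0,0,0,0,0.0737],[0,0,0,0,0,0,0.0737],[0,0,0,0,0,0,0.0737],[0,0,0,0,0,0,0.0737],[0,0,0,0,0,0,0.0737],[0,0,0,0,0,0,0.0737],[0,0,0,0,0,0,0.0737],[0,0,0,0,0,0,0.0737],[0,0,0,0,0,0,0.0737],[0,0,0,0,0,0,0.0737],[0,0,0,0,0,0,0.0737],[0,0,0,0,0,0,0.0737],[0,0,0,0,0,0,0.0737],[0,0,0,0,0,0,0],[0,0,0,0,0,0,0]])

```text
time_s: 30.57
tcp_pos: [0.4204, 0.3684, 0.156]
eef_rot: [-179.9, -0.1, 175.9]
contact_force: [0.1, 0.3, -1.0]
gripper_width: 0.0141
gripper_force: 20.0
```

```bash
python3 -c "
from h import *
plan((.5176,-.0544,.16,175.65),(.5176,-.0544,.043,175.65))"
```

```text
at [0.4204 0.3684 0.156 ] [-1.7989e+02 -7.0000e-02  1.7592e+02] t 30.6 F [ 0.1  0.3 -1. ] w 0.0141 j [  61.   14.  -21.   -0.  -55. -155.]
turn 0.27deg az=0.0030: 1x0.0030 | shift [-0.1289 -0.4143 -0.004 ] | 11 x [-0.0117 -0.0377 -0.0004]
turn -0.00deg az=-0.0000: 0x-0.0000 | shift [0.    0.    0.117] | 3 x [0.    0.    0.039]
```

apply_moves(targets=[[0,-0.0117,-0.0377,0,0,0,0.003],[0,-0.0117,-0.0377,0,0,0,0],[0,-0.0117,-0.0377,0,0,0,0],[0,-0.0117,-0.0377,0,0,0,0],[0,-0.0117,-0.0377,0,0,0,0],[0,-0.0117,-0.0377,0,0,0,0],[0,-0.0117,-0.0377,0,0,0,0],[0,-0.0117,-0.0377,0,0,0,0],[0,-0.0117,-0.0377,0,0,0,0],[0,-0.0117,-0.0377,0,0,0,0],[0,-0.0117,-0.0373,0,0,0,0],[0,0,0,0,0,0,0],[0,0,0,0,0,0,0],[0,0,0,0.035,0,0,0],[0,0,0,0.035,0,0,0],[0,0,0,0,0,0,0],[0,0,0,0,0,0,0]])

```text
time_s: 31.98
tcp_pos: [0.515, -0.0537, 0.0861]
eef_rot: [-179.9, -0.3, 175.6]
contact_force: [0.7, -0.6, 0.1]
gripper_width: 0.0138
gripper_force: 20.0
```

```bash
python3 -c "
from h import *
plan((.5176,-.0544,.043,175.65))"
```

```text
at [ 0.515  -0.0537  0.0861] [-179.9    -0.26  175.62] t 32.0 F [ 0.7 -0.6  0.1] w 0.0138 j [  16.   15.  -31.    0.  -44. -110.]
turn -0.03deg az=-0.0003: 0x-0.0003 | shift [-0.0026 -0.0005  0.0431] | 2 x [-0.0013 -0.0003  0.0215]
```

apply_moves(targets=[[0,0,0,0.025,0,0,0],[0,0,0,0.012,0,0,0],[0,0,0,0.003,0,0,0],[0,0,0,0.003,0,0,0],[0,0,0,0.001,0,0,0],[0,0,0,0,0,0,0]])

```text
time_s: 32.48
tcp_pos: [0.5173, -0.0537, 0.0443]
eef_rot: [180.0, 0.1, 175.5]
contact_force: [-0.4, 1.0, 0.3]
gripper_width: 0.0138
gripper_force: 20.0
```

apply_moves(targets=[[0.23,0,0,0,0,0,0],[0.23,0,0,0,0,0,0],[0.23,0,0,0,0,0,0],[0.23,0,0,-0.005,0,0,0],[0.23,0,0,-0.02,0,0,0],[0.23,0,0,-0.03,0,0,0],[0.23,0,0,-0.04,0,0,0],[0.23,0,0,-0.04,0,0,0],[0.38,0,0,-0.04,0,0,0],[0.38,0,0,0,0,0,0],[0.38,0,0,0,0,0,0]])

```text
time_s: 33.4
tcp_pos: [0.5177, -0.0539, 0.2215]
eef_rot: [179.9, 0.3, 175.5]
contact_force: [-0.3, -0.2, -0.9]
gripper_width: 0.0319
gripper_force: 0.0
```

Run:
```python
from h import *
c=cap('wrist');incas(c)
plan((.49,.34,.22,175.65))
```

```text
lane 0 n 1007 c [ -0.8 -60.3] [95.7 16.3] 0.3 x -49.0 47.0 y -68.4 -52.1 z [25.  26.9 32.1]
lane 1 n 1003 c [ -0.6 -18.9] [16.4 95.4] 89.3 x -48.0 47.0 y -27.3 -10.9 z [25.  27.  32.1]
lane 2 n 1061 c [-2.4 22.3] [ 15.2 103.5] 90.0 x -54.0 49.0 y 14.7 29.9 z [25.1 27.  32.2]
lane 3 empty 0
at [ 0.5166 -0.0541  0.2194] [1.7993e+02 1.3000e-01 1.7543e+02] t 33.5 F [0.1 0.1 0.3] w 0.0324 j [  16.    7.  -21.   -0.  -62. -110.]
turn -0.22deg az=-0.0024: 1x-0.0024 | shift [ 0.0564  0.3909 -0.0006] | 10 x [ 0.0056  0.0391 -0.0001]
```

apply_moves(targets=[[0.38,0.0052,0.0375,0,0,0,0],[0.38,0.0052,0.0375,0,0,0,0],[0.38,0.0052,0.0375,0,0,0,0],[0.38,0.0052,0.0375,0,0,0,0],[0.38,0.0052,0.0375,0,0,0,0],[0.38,0.0052,0.0375,0,0,0,0],[0.38,0.0052,0.0375,0,0,0,0],[0.38,0.0052,0.0375,0,0,0,0],[0.38,0.0052,0.0375,0,0,0,0],[0.38,0,0.02,0,0,0,0],[0.38,0,0,0,0,0,0],[0.38,0,0,0,0,0,0]])

```text
time_s: 34.45
tcp_pos: [0.4975, 0.3064, 0.2162]
eef_rot: [-179.8, -0.1, 175.5]
contact_force: [-0.2, -2.1, 0.3]
gripper_width: 0.0333
gripper_force: 0.0
```

Run:
```python
from h import *
c=cap('wrist');clips(c)
plan((.4730,.3933,.06,-89.8),(.4730,.3933,.025,-89.8))
```

```text
n 4937 c [359.3 283.5] size [ 28.2 290.1] dir 91.2 red 0.0 L 290 [(-9, 8, 8), (-15, 13, 8), (-9, 7, 8), (-8, 7, 28), (-8, 7, 27), (-8, 7, 8), (-15, 13, 8), (-9, 8, 8)]
n 1008 c [472.6 378.9] size [95.  16.6] dir 90.2 red 0.61 L 95 [(-3, 3, 9), (-4, 4, 9), (-5, 5, 9), (-6, 6, 9), (-8, 9, 10), (-8, 9, 12), (-7, 8, 13), (-7, 7, 15)]
at [0.4976 0.3055 0.2166] [-1.7986e+02 -1.1000e-01  1.7548e+02] t 34.5 F [ 0.6  0.1 -0.3] w 0.0336 j [  51.   13.  -13.   -0.  -63. -145.]
turn -94.72deg az=-1.0525: 14x-0.0752 | shift [-0.0879  0.0243  0.1566] | 5 x [-0.0176  0.0049  0.0313]
turn -0.00deg az=-0.0000: 0x-0.0000 | shift [0.    0.    0.035] | 1 x [0.    0.    0.035]
```

apply_moves(targets=[[0.38,0,0,0,0,0,-0.0752],[0.38,0,0,0,0,0,-0.0752],[0.38,0,0,0,0,0,-0.0752],[0.38,0,0,0,0,0,-0.0752],[0.38,0,0,0,0,0,-0.0752],[0.38,0,0,0,0,0,-0.0752],[0.38,0,0,0,0,0,-0.0752],[0.38,0,0,0,0,0,-0.0752],[0.38,0,0,0,0,0,-0.0752],[0.38,0,0,0,0,0,-0.0752],[0.38,0,0,0,0,0,-0.0752],[0.38,0,0,0,0,0,-0.0752],[0.38,0,0,0,0,0,-0.0752],[0.38,0,0,0,0,0,-0.0752],[0.38,-0.018,0.0049,0.0313,0,0,0],[0.38,-0.018,0.0049,0.0313,0,0,0],[0.38,-0.018,0.0049,0.0313,0,0,0],[0.38,-0.018,0.0049,0.0313,0,0,0],[0.38,-0.018,0.0049,0.0313,0,0,0],[0.38,0,0,0,0,0,0]])

```text
time_s: 36.17
tcp_pos: [0.4708, 0.3938, 0.0549]
eef_rot: [179.7, -0.4, -89.9]
contact_force: [0.1, -0.7, -0.6]
gripper_width: 0.0331
gripper_force: 0.0
```

apply_moves(targets=[[0.38,0,0,0.024,0,0,0],[0.38,0,0,0.01,0,0,0],[0.38,0,0,0.001,0,0,0],[0.38,0,0,0,0,0,0]])

```text
time_s: 36.5
tcp_pos: [0.4736, 0.3946, 0.0266]
eef_rot: [180.0, -0.1, -89.9]
contact_force: [0.1, -0.3, 0.5]
gripper_width: 0.0333
gripper_force: 0.0
```

Turn to place: 94.45° → 14 × 0.075.

apply_moves(targets=[[0.38,0,0,0.0015,0,0,0],[0,0,0,0,0,0,0],[0,0,0,0,0,0,0],[0,0,0,0,0,0,0],[0,0,0,0,0,0,0],[0,0,0,0,0,0,0],[0,0,0,0,0,0,0],[0,0,0,-0.01,0,0,0],[0,0,0,-0.03,0,0,0],[0,0,0,-0.04,0,0,0],[0,0,0,-0.04,0,0,0],[0,0,0,-0.012,0,0,0],[0,0,0,0,0,0,0],[0,0,0,0,0,0,0]], newtons=20)

```text
time_s: 37.67
tcp_pos: [0.4735, 0.3963, 0.1589]
eef_rot: [-179.9, 0.1, -89.8]
contact_force: [-0.0, 0.4, -0.8]
gripper_width: 0.0138
gripper_force: 19.9
```

apply_moves(targets=[[0,0,0,0,0,0,0.075],[0,0,0,0,0,0,0.075],[0,0,0,0,0,0,0.075],[0,0,0,0,0,0,0.075],[0,0,0,0,0,0,0.075],[0,0,0,0,0,0,0.075],[0,0,0,0,0,0,0.075],[0,0,0,0,0,0,0.075],[0,0,0,0,0,0,0.075],[0,0,0,0,0,0,0.075],[0,0,0,0,0,0,0.075],[0,0,0,0,0,0,0.075],[0,0,0,0,0,0,0.075],[0,0,0,0,0,0,0.075],[0,0,0,0,0,0,0],[0,0,0,0,0,0,0]])

```text
time_s: 39.0
tcp_pos: [0.473, 0.3954, 0.156]
eef_rot: [-179.9, -0.1, 175.9]
contact_force: [-0.7, -0.1, 0.5]
gripper_width: 0.0141
gripper_force: 19.9
```

```bash
python3 -c "
from h import *
plan((.5204,-.0165,.16,175.65),(.5204,-.0165,.043,175.65))"
```

```text
at [0.473  0.3954 0.156 ] [-1.799e+02 -7.000e-02  1.759e+02] t 39.0 F [-0.7 -0.1  0.5] w 0.0141 j [  58.   19.  -14.   -0.  -57. -152.]
turn 0.25deg az=0.0028: 1x0.0028 | shift [-0.0785 -0.4071 -0.004 ] | 11 x [-0.0071 -0.037  -0.0004]
turn -0.00deg az=-0.0000: 0x-0.0000 | shift [0.    0.    0.117] | 3 x [0.    0.    0.039]
```

apply_moves(targets=[[0,-0.0072,-0.037,0,0,0,0.003],[0,-0.0072,-0.037,0,0,0,0],[0,-0.0072,-0.037,0,0,0,0],[0,-0.0072,-0.037,0,0,0,0],[0,-0.0072,-0.037,0,0,0,0],[0,-0.0072,-0.037,0,0,0,0],[0,-0.0072,-0.037,0,0,0,0],[0,-0.0072,-0.037,0,0,0,0],[0,-0.0072,-0.037,0,0,0,0],[0,-0.0072,-0.037,0,0,0,0],[0,-0.0072,-0.037,0,0,0,0],[0,0,0,0,0,0,0],[0,0,0,0,0,0,0],[0,0,0,0.02,0,0,0],[0,0,0,0,0,0,0],[0,0,0,0,0,0,0]])

```text
time_s: 40.33
tcp_pos: [0.5192, -0.0156, 0.1364]
eef_rot: [-179.9, -0.1, 175.6]
contact_force: [0.0, -0.8, -0.5]
gripper_width: 0.0142
gripper_force: 19.9
```

```bash
python3 -c "
from h import *
plan((.5204,-.0165,.043,175.65))"
```

```text
at [ 0.5192 -0.0156  0.1364] [-1.7994e+02 -1.4000e-01  1.7558e+02] t 40.3 F [ 0.  -0.8 -0.5] w 0.0142 j [  20.   12.  -27.   -0.  -51. -114.]
turn -0.07deg az=-0.0008: 1x-0.0008 | shift [-0.0012 -0.0008  0.0934] | 3 x [-0.0004 -0.0003  0.0311]
```

apply_moves(targets=[[0,-0.001,-0.0005,0.03,0,0,0],[0,-0.001,-0.0005,0.03,0,0,0],[0,0,0,0.016,0,0,0],[0,0,0,0,0,0,0],[0,0,0,0,0,0,0]])

```text
time_s: 40.75
tcp_pos: [0.522, -0.0167, 0.0613]
eef_rot: [-179.9, -0.1, 175.6]
contact_force: [-0.2, -0.5, 0.3]
gripper_width: 0.0136
gripper_force: 19.9
```

apply_moves(targets=[[0,0,0,0.008,0,0,0],[0,0,0,0.006,0,0,0],[0,0,0,0.003,0,0,0],[0,0,0,0.001,0,0,0],[0,0,0,0,0,0,0]])

```text
time_s: 41.17
tcp_pos: [0.5222, -0.0171, 0.0438]
eef_rot: [180.0, 0.0, 175.4]
contact_force: [-2.8, 1.1, 2.9]
gripper_width: 0.014
gripper_force: 20.0
```

apply_moves(targets=[[0.23,0,0,0,0,0,0],[0.23,0,0,0,0,0,0],[0.23,0,0,0,0,0,0],[0.23,0,0,-0.005,0,0,0],[0.23,0,0,-0.02,0,0,0],[0.23,0,0,-0.03,0,0,0],[0.23,0,0,-0.04,0,0,0],[0.23,0,0,-0.04,0,0,0],[0.38,0,-0.035,-0.04,0,0,0],[0.38,0,0,0,0,0,0],[0.38,0,0,0,0,0,0]])

```text
time_s: 42.08
tcp_pos: [0.5207, -0.0452, 0.2121]
eef_rot: [179.9, 0.3, 175.4]
contact_force: [-0.5, 1.0, -0.8]
gripper_width: 0.0318
gripper_force: 0.0
```

Run:
```python
from h import *
c=cap('wrist','wl3');incas(c)
plan((.43,.25,.18,-88.8),(.3605,.2837,.06,-88.8),(.3605,.2837,.030,-88.8))
```

```text
lane 0 n 1055 c [ -1.  -60.3] [96.3 16.8] 0.0 x -49.0 47.0 y -68.7 -51.9 z [25. 27. 32.]
lane 1 n 1060 c [ -1.  -19.3] [95.4 16.6] 0.9 x -49.0 47.0 y -27.4 -10.8 z [25.1 27.  32.1]
lane 2 n 1132 c [-1.8 23.1] [ 16.8 102.8] 88.9 x -53.0 50.0 y 14.4 31.2 z [25.1 26.9 32.1]
lane 3 n 1068 c [-2.4 60.2] [15.8 95.5] 89.3 x -50.0 45.0 y 52.1 67.9 z [25.1 27.  32. ]
at [ 0.5197 -0.045   0.2103] [1.7994e+02 9.0000e-02 1.7536e+02] t 42.1 F [ 0.5  0.3 -0.5] w 0.0329 j [  17.    8.  -22.   -0.  -61. -111.]
turn -95.84deg az=-1.0649: 14x-0.0761 | shift [-0.2968  0.0835  0.0303] | 8 x [-0.0371  0.0104  0.0038]
turn -0.00deg az=-0.0000: 0x-0.0000 | shift [-0.0351  0.0688  0.12  ] | 4 x [-0.0088  0.0172  0.03  ]
turn -0.00deg az=-0.0000: 0x-0.0000 | shift [0.   0.   0.03] | 1 x [0.   0.   0.03]
```

View pics/wl3.png

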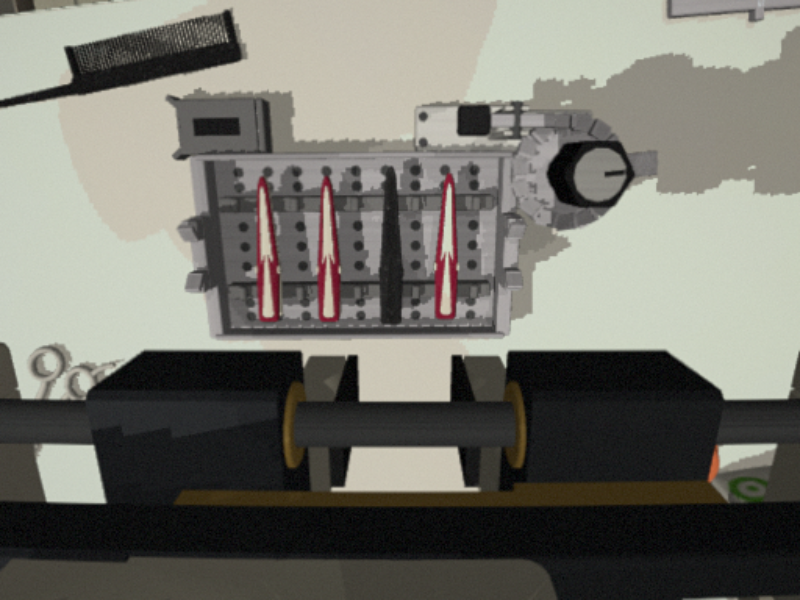

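All four clips lie in their lanes (265…450, 170–320) and the arm still points left (645,163). Now the bar.

apply_moves(targets=[[0.38,0,0,0,0,0,-0.0761],[0.38,0,0,0,0,0,-0.0761],[0.38,0,0,0,0,0,-0.0761],[0.38,0,0,0,0,0,-0.0761],[0.38,0,0,0,0,0,-0.0761],[0.38,0,0,0,0,0,-0.0761],[0.38,0,0,0,0,0,-0.0761],[0.38,0,0,0,0,0,-0.0761],[0.38,0,0,0,0,0,-0.0761],[0.38,0,0,0,0,0,-0.0761],[0.38,0,0,0,0,0,-0.0761],[0.38,0,0,0,0,0,-0.0761],[0.38,0,0,0,0,0,-0.0761],[0.38,0,0,0,0,0,-0.0761]])

```text
time_s: 43.3
tcp_pos: [0.519, -0.0444, 0.2078]
eef_rot: [179.8, -0.0, -88.3]
contact_force: [-0.1, 0.5, 0.6]
gripper_width: 0.033
gripper_force: 0.0
```

apply_moves(targets=[[0.38,-0.0371,0.0104,0.003,0,0,0],[0.38,-0.0371,0.0104,0.003,0,0,0],[0.38,-0.0371,0.0104,0.003,0,0,0],[0.38,-0.0371,0.0104,0.003,0,0,0],[0.38,-0.0371,0.0104,0.003,0,0,0],[0.38,-0.0371,0.0104,0.003,0,0,0],[0.38,-0.0371,0.0104,0.003,0,0,0],[0.38,-0.0371,0.0104,0.003,0,0,0],[0.38,-0.0088,0.0172,0.03,0,0,0],[0.38,-0.0088,0.0172,0.03,0,0,0],[0.38,-0.0088,0.0172,0.03,0,0,0],[0.38,-0.0088,0.0172,0.025,0,0,0],[0.38,0,0,0,0,0,0],[0.38,0,0,0,0,0,0]])

```text
time_s: 44.47
tcp_pos: [0.3586, 0.2827, 0.0685]
eef_rot: [179.8, -0.3, -88.6]
contact_force: [0.9, 0.4, 1.0]
gripper_width: 0.0335
gripper_force: 0.0
```

```bash
python3 -c "
from h import *
plan((.3597,.2837,.030,-88.8))"
```

```text
at [0.3586 0.2827 0.0685] [179.84  -0.28 -88.55] t 44.5 F [0.9 0.4 1. ] w 0.0335 j [ 63.  12. -39.  -0. -39. -62.]
turn 0.25deg az=0.0027: 1x0.0027 | shift [-0.001  -0.0012  0.0385] | 1 x [-0.001  -0.0012  0.0385]
```

apply_moves(targets=[[0.38,-0.001,0,0.028,0,0,0.0027],[0.38,0,0,0.01,0,0,0],[0.38,0,0,0,0,0,0],[0.38,0,0,0,0,0,0],[0,0,0,0,0,0,0],[0,0,0,0,0,0,0],[0,0,0,0,0,0,0],[0,0,0,0,0,0,0],[0,0,0,0,0,0,0],[0,0,0,0,0,0,0]], newtons=40)

```text
time_s: 45.3
tcp_pos: [0.3604, 0.2851, 0.0332]
eef_rot: [-180.0, 0.0, -88.9]
contact_force: [-1.7, -0.7, 6.8]
gripper_width: 0.0117
gripper_force: 40.0
```

apply_moves(targets=[[0,0,0,-0.01,0,0,0],[0,0,0,-0.03,0,0,0],[0,0,0,-0.035,0,0,0],[0,0,0,-0.035,0,0,0],[0,0,0,-0.035,0,0,0],[0,0,0,-0.005,0,0,0],[0,0,0,0,0,0,0],[0,0,0,0,0,0,0]])

```text
time_s: 45.97
tcp_pos: [0.3598, 0.2845, 0.1821]
eef_rot: [180.0, 0.0, -89.0]
contact_force: [-0.7, 0.5, -2.6]
gripper_width: 0.0117
gripper_force: 40.0
```

```bash
python3 -c "
from h import *
plan((.502,-.0743,.18,-94.35),(.502,-.0743,.067,-94.35))"
```

```text
at [0.3598 0.2845 0.1821] [ 1.7998e+02  4.0000e-02 -8.8950e+01] t 46.0 F [-0.7  0.5 -2.6] w 0.0117 j [ 63.   3. -31.  -0. -56. -62.]
turn 5.40deg az=0.0600: 1x0.0600 | shift [ 0.3469 -0.169   0.0021] | 10 x [ 0.0347 -0.0169  0.0002]
turn -0.00deg az=-0.0000: 0x-0.0000 | shift [0.    0.    0.113] | 3 x [0.     0.     0.0377]
```

apply_moves(targets=[[0,0,0,0,0,0,0.06],[0,0.0347,-0.0169,0,0,0,0],[0,0.0347,-0.0169,0,0,0,0],[0,0.0347,-0.0169,0,0,0,0],[0,0.0347,-0.0169,0,0,0,0],[0,0.0347,-0.0169,0,0,0,0],[0,0.0347,-0.0169,0,0,0,0],[0,0.0347,-0.0169,0,0,0,0],[0,0.0347,-0.0169,0,0,0,0],[0,0.0347,-0.0169,0,0,0,0],[0,0.0347,-0.0169,0,0,0,0],[0,0,0,0,0,0,0],[0,0,0,0,0,0,0],[0,0,0,0.03,0,0,0],[0,0,0,0.02,0,0,0],[0,0,0,0,0,0,0],[0,0,0,0,0,0,0],[0,0,0,0,0,0,0]])

```text
time_s: 47.47
tcp_pos: [0.5028, -0.0733, 0.1329]
eef_rot: [180.0, -0.0, -94.2]
contact_force: [0.2, 0.1, -1.4]
gripper_width: 0.0116
gripper_force: 40.0
```

Run:
```python
from h import *
plan((.502,-.0743,.095,-94.35),(.502,-.0743,.070,-94.35))
c=cap('wrist');P=cloud(c);Z=P[:,:,2];q=(P[:,:,:2]-C0)@RC*1000
# notch horns at right post, bar end
m=(Z>.044)&(Z<.058)&(abs(q[:,:,0])<40)&(q[:,:,1]<-90)&(q[:,:,1]>-125);a=q[m];print('horns',m.sum(),cv2.minAreaRect(a.astype(np.float32)) if m.sum()>5 else 0)
h=np.histogram(a[:,0],bins=np.arange(-40,42,4));print(h[0])
m=(Z>.08)&(Z<.12)&(q[:,:,1]<-60);a=q[m];print('bar',m.sum(),cv2.minAreaRect(a.astype(np.float32)) if m.sum()>5 else 0,np.median(Z[m]))
```

```text
at [ 0.5028 -0.0733  0.1329] [ 1.800e+02 -2.000e-02 -9.424e+01] t 47.5 F [ 0.2  0.1 -1.4] w 0.0116 j [ 14.  11. -29.   0. -50. -18.]
turn 0.11deg az=0.0013: 1x0.0013 | shift [0.0011 0.0007 0.0379] | 1 x [0.0011 0.0007 0.0379]
turn -0.00deg az=-0.0000: 0x-0.0000 | shift [0.    0.    0.025] | 1 x [0.    0.    0.025]
horns 567 ((0.023447036743164062, -101.49258422851562), (10.208314895629883, 46.3919563293457), 89.57992553710938)
[  0   0   0   0  67 103 102  41   0   0   0   0   0  86 106  62   0   0
   0   0]
bar 4513 ((1.3226861953735352, -89.38217163085938), (28.23880958557129, 58.7314338684082), 0.07822246849536896) 0.10705426160020784
```

apply_moves(targets=[[0,0,0.001,0.02,0,0,0.001],[0,0,0,0.02,0,0,0],[0,0,0,0.008,0,0,0],[0,0,0,0.004,0,0,0],[0,0,0,0,0,0,0],[0,0,0,0,0,0,0],[0,0,0,0,0,0,0]])

```text
time_s: 48.1
tcp_pos: [0.5024, -0.0738, 0.0816]
eef_rot: [-179.9, 0.0, -94.4]
contact_force: [-0.1, 0.4, -1.6]
gripper_width: 0.0119
gripper_force: 40.0
```

apply_moves(targets=[[0,0,0,0.004,0,0,0],[0,0,0,0.004,0,0,0],[0,0,0,0.002,0,0,0],[0,0,0,0,0,0,0],[0,0,0,0,0,0,0]])

```text
time_s: 48.52
tcp_pos: [0.5015, -0.0739, 0.0703]
eef_rot: [180.0, -0.0, -94.4]
contact_force: [-0.6, 0.8, -2.8]
gripper_width: 0.0119
gripper_force: 40.0
```

Lower slightly until contact.

apply_moves(targets=[[0,0,0,0.001,0,0,0],[0,0,0,0.001,0,0,0],[0,0,0,0,0,0,0],[0,0,0,0,0,0,0]])

```text
time_s: 48.85
tcp_pos: [0.5016, -0.0739, 0.0701]
eef_rot: [-180.0, -0.0, -94.4]
contact_force: [-8.0, 1.5, 18.2]
gripper_width: 0.0117
gripper_force: 40.0
```

apply_moves(targets=[[0,0,0,-0.001,0,0,0],[0.3,0,0,0,0,0,0],[0.3,0,0,0,0,0,0],[0.3,0,0,0,0,0,0],[0.3,0,0,-0.005,0,0,0],[0.3,0,0,-0.02,0,0,0],[0.3,0,0,-0.035,0,0,0],[0.3,0,0,-0.035,0,0,0],[0.6,0,0,-0.03,0,0,0.0735],[0.6,0,0,0,0,0,0.0735],[0.6,0,0,0,0,0,0.0735],[0.6,0,0,0,0,0,0.0735],[0.6,0,0,0,0,0,0.0735],[0.6,0,0,0,0,0,0.0735],[0.6,0,0,0,0,0,0.0735],[0.6,0,0,0,0,0,0.0735],[0.6,0,0,0,0,0,0.0735],[0.6,0,0,0,0,0,0.0735],[0.6,0,0,0,0,0,0.0735],[0.6,0,0,0,0,0,0.0735]])

```text
time_s: 50.52
tcp_pos: [0.5015, -0.074, 0.1947]
eef_rot: [-180.0, -0.0, -174.1]
contact_force: [0.6, -0.0, 0.1]
gripper_width: 0.0529
gripper_force: 0.0
```

apply_moves(targets=[[0.6,-0.02,0.03,-0.02,0,0,0],[0.6,0,0.02,-0.01,0,0,0],[0.6,0,0,0,0,0,0],[0.6,0,0,0,0,0,0]])

```text
time_s: 50.85
tcp_pos: [0.5163, -0.0212, 0.2251]
eef_rot: [180.0, 0.1, -173.7]
contact_force: [0.6, -1.2, 0.0]
gripper_width: 0.0526
gripper_force: 0.0
```

Run:
```python
from h import *
c=cap('wrist','wbar');P=cloud(c);Z=P[:,:,2];q=(P[:,:,:2]-C0)@RC*1000
for n,lo,hi in (('right',-150,-112),('midR',-80,-40),('midL',40,80),('left',108,148)):
    m=(Z>.038)&(Z<.056)&(abs(q[:,:,0])<10)&(q[:,:,1]>lo)&(q[:,:,1]<hi);a=q[m];print(n,m.sum(),'x',np.percentile(a[:,0],[2,50,98]).round(1),'yext',a[:,1].min().round(1),a[:,1].max().round(1),'z',np.percentile(Z[m]*1000,[10,50,90]).round(1))
m=(Z>.099)&(Z<.108)&(abs(P[:,:,0]-.461)<.03)&(abs(P[:,:,1]-.057)<.03);a=P[m][:,:2]*1000
r=cv2.minEnclosingCircle(a.astype(np.float32));print('knob',m.sum(),r,a.mean(0))
for th in range(0,180,5):
    d=a@[np.cos(np.radians(th)),np.sin(np.radians(th))];print(th,round(d.max()-d.min(),1),round((d.max()+d.min())/2-(461.5*np.cos(np.radians(th))+57*np.sin(np.radians(th))),1),end='; ')
incas(c);plan((.502,-.0743,.095,-94.35))
```

```text
right 538 x [-7.9 -0.6  7.5] yext -146.2 -112.0 z [43.1 44.3 45.1]
midR 646 x [-8.2 -0.8  7.3] yext -80.0 -40.1 z [42.9 44.1 45.1]
midL 620 x [-7.8 -0.5  7.6] yext 40.0 79.9 z [43.  44.2 45.2]
left 533 x [-7.8 -0.5  7.7] yext 108.0 143.7 z [43.  44.2 45.2]
knob 1319 ((460.91534423828125, 56.207054138183594), 17.877307891845703) [460.82624828  55.71042358]
0 33.0 -0.4; 5 34.0 -0.5; 10 34.8 -0.6; 15 35.3 -0.7; 20 35.7 -0.8; 25 35.8 -0.9; 30 35.6 -0.9; 35 35.2 -0.9; 40 34.6 -1.0; 45 33.8 -1.1; 50 32.9 -1.1; 55 32.0 -0.9; 60 32.1 -0.9; 65 33.1 -0.8; 70 33.8 -0.7; 75 34.5 -0.7; 80 35.0 -0.7; 85 35.2 -0.8; 90 35.1 -0.8; 95 34.8 -0.8; 100 34.3 -0.7; 105 33.5 -0.7; 110 32.5 -0.7; 115 31.9 -0.4; 120 32.5 -0.3; 125 33.1 -0.4; 130 34.0 -0.3; 135 34.7 -0.1; 140 35.2 -0.0; 145 35.4 0.1; 150 35.6 0.1; 155 35.4 0.2; 160 35.0 0.2; 165 34.3 0.2; 170 33.4 0.2; 175 32.3 0.3; lane 0 n 1322 c [ -0.7 -60. ] [37.7 95.6] 88.8 x -48.0 47.0 y -78.9 -41.0 z [25.3 31.3 44.7]
lane 1 n 992 c [ -0.7 -21.3] [36.9 94.3] 76.9 x -49.0 47.0 y -38.9 -1.1 z [25.2 29.2 44.4]
lane 2 n 1130 c [-1.7 21.4] [100.8  36.3] 14.6 x -54.0 50.0 y 1.0 39.0 z [25.2 29.2 44.6]
lane 3 n 1261 c [-1.9 60. ] [37.8 96.2] 89.2 x -50.0 46.0 y 41.0 78.9 z [25.4 30.9 44.7]
at [ 0.5157 -0.0218  0.2244] [ 1.7999e+02 -1.0000e-02 -1.7374e+02] t 50.9 F [1.  0.  0.1] w 0.0525 j [  19.    6.  -21.   -0.  -63. -103.]
turn -79.39deg az=-0.8822: 12x-0.0735 | shift [0.0534 0.0097 0.1294] | 4 x [0.0133 0.0024 0.0324]
```

View pics/wbar.png

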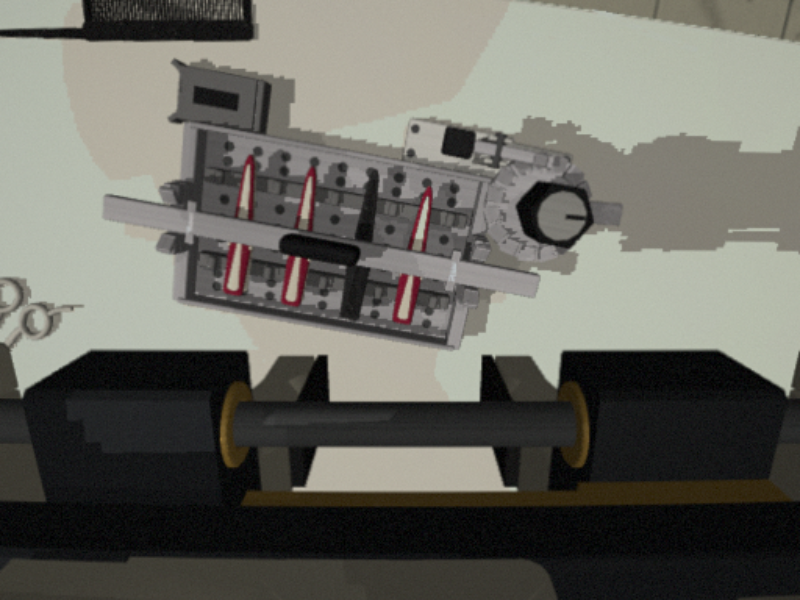

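```bash
python3 -c "
from h import *
plan((.4611,.0564,.17,-94.35),(.4611,.0564,.094,-94.35))"
```

```text
at [ 0.5157 -0.0218  0.2244] [ 1.7999e+02 -1.0000e-02 -1.7374e+02] t 50.9 F [1.  0.  0.1] w 0.0525 j [  19.    6.  -21.   -0.  -63. -103.]
turn -79.39deg az=-0.8822: 12x-0.0735 | shift [-0.0739  0.0604  0.0544] | 3 x [-0.0246  0.0201  0.0181]
turn -0.00deg az=-0.0000: 0x-0.0000 | shift [0.    0.    0.076] | 2 x [0.    0.    0.038]
```

Bar is seated (top 44–45 mm at both ends, image (108,205)–(535,285)). Now the knob at (563,215).

apply_moves(targets=[[0.65,0,0,0,0,0,-0.0735],[0.65,0,0,0,0,0,-0.0735],[0.65,0,0,0,0,0,-0.0735],[0.65,0,0,0,0,0,-0.0735],[0.65,0,0,0,0,0,-0.0735],[0.65,0,0,0,0,0,-0.0735],[0.65,0,0,0,0,0,-0.0735],[0.65,0,0,0,0,0,-0.0735],[0.65,0,0,0,0,0,-0.0735],[0.65,0,0,0,0,0,-0.0735],[0.65,0,0,0,0,0,-0.0735],[0.65,0,0,0,0,0,-0.0735],[0.65,-0.0246,0.0201,0.018,0,0,0],[0.65,-0.0246,0.0201,0.018,0,0,0],[0.65,-0.0246,0.0201,0.018,0,0,0],[0.65,0,0,0,0,0,0],[0.65,0,0,0,0,0,0],[0.65,0,0,0,0,0,0]])

```text
time_s: 52.4
tcp_pos: [0.4618, 0.0558, 0.1706]
eef_rot: [-180.0, -0.0, -94.4]
contact_force: [0.1, 0.3, 0.7]
gripper_width: 0.0568
gripper_force: 0.0
```

```bash
python3 -c "
from h import *
plan((.4611,.0564,.14,-94.35),(.4611,.0564,.094,-94.35))"
```

```text
at [0.4618 0.0558 0.1706] [-1.800e+02 -2.000e-02 -9.438e+01] t 52.4 F [0.1 0.3 0.7] w 0.0568 j [ 31.   4. -31.   0. -55. -36.]
turn -0.03deg az=-0.0004: 0x-0.0004 | shift [-0.0006  0.0007  0.0306] | 1 x [-0.0006  0.0007  0.0306]
turn -0.00deg az=-0.0000: 0x-0.0000 | shift [0.    0.    0.046] | 2 x [0.    0.    0.023]
```

apply_moves(targets=[[0.65,-0.0006,0.0007,0.03,0,0,0],[0.65,0,0,0.03,0,0,0],[0.65,0,0,0.014,0,0,0],[0.65,0,0,0.003,0,0,0],[0.65,0,0,0,0,0,0],[0,0,0,0,0,0,0],[0,0,0,0,0,0,0],[0,0,0,0,0,0,0],[0,0,0,0,0,0,0],[0,0,0,0,0,0,0],[0,0,0,0,0,0,0]], newtons=35)

```text
time_s: 53.32
tcp_pos: [0.4609, 0.057, 0.0942]
eef_rot: [-180.0, 0.0, -94.4]
contact_force: [-4.2, 1.0, 6.0]
gripper_width: 0.0315
gripper_force: 35.0
```

apply_moves(targets=[[0,0,0,0,0,0,0.0747],[0,0,0,0,0,0,0.0747],[0,0,0,0,0,0,0.0747],[0,0,0,0,0,0,0.0747],[0,0,0,0,0,0,0.0747],[0,0,0,0,0,0,0.0747],[0,0,0,0,0,0,0.0747],[0,0,0,0,0,0,0.0747],[0,0,0,0,0,0,0.0747],[0,0,0,0,0,0,0.0747],[0,0,0,0,0,0,0.0747],[0,0,0,0,0,0,0.0747],[0,0,0,0,0,0,0.0747],[0,0,0,0,0,0,0.0747],[0,0,0,0,0,0,0.0747],[0,0,0,0,0,0,0.0747],[0,0,0,0,0,0,0],[0,0,0,0,0,0,0],[0,0,0,0,0,0,0]])

```text
time_s: 54.9
tcp_pos: [0.462, 0.0554, 0.0943]
eef_rot: [-179.9, 0.1, 158.1]
contact_force: [8.2, -13.4, -0.1]
gripper_width: 0.0316
gripper_force: 35.0
```

apply_moves(targets=[[0.65,0,0,0,0,0,0],[0.65,0,0,0,0,0,0],[0.65,0,0,0,0,0,0],[0.65,0,0,0,0,0,0],[0.65,0,0,-0.01,0,0,0],[0.65,0,0,-0.03,0,0,0],[0.65,0,0,-0.04,0,0,0],[0.65,0,-0.02,-0.04,0,0,0],[0.65,-0.03,-0.03,-0.01,0,0,0],[0.65,-0.03,-0.03,0,0,0,0],[0.65,0,0,0,0,0,0],[0.65,0,0,0,0,0,0]])

```text
time_s: 55.9
tcp_pos: [0.4863, -0.0377, 0.2203]
eef_rot: [180.0, -0.0, 157.8]
contact_force: [-0.7, -1.3, -0.4]
gripper_width: 0.057
gripper_force: 0.0
```

Run:
```python
from h import *
c=cap('wrist','wknob');P=cloud(c);Z=P[:,:,2]
d=P[:,:,:2]-[.461,.0564];rr=np.hypot(d[:,:,0],d[:,:,1]);m=(Z>.042)&(Z<.059)&(rr>.036)&(rr<.07)&(d[:,:,1]>-.03);a=d[m]
print('arm',m.sum(),a.mean(0)*1000,np.degrees(np.arctan2(a[:,1],a[:,0])).mean(),cv2.minAreaRect((a*1000).astype(np.float32)) if m.sum()>5 else 0)
m=(Z>.099)&(Z<.108)&(rr<.03);a=P[m][:,:2]*1000
w=[(np.ptp(a@[np.cos(t),np.sin(t)]),t) for t in np.radians(np.arange(0,180,1))]
print('knob min widths',[ (round(x[0],1),round(np.degrees(x[1]))) for x in sorted(w)[:8]])
plan((.40,-.31,.25,180))
```

```text
arm 834 [ 47.14138384 -10.53560603] -12.74329462200748 ((19.484739303588867, -8.36595344543457), (88.8580322265625, 43.21941375732422), 0.015866493806242943)
knob min widths [(np.float64(31.5), 140), (np.float64(31.5), 139), (np.float64(31.6), 141), (np.float64(31.7), 138), (np.float64(31.8), 142), (np.float64(32.0), 137), (np.float64(32.0), 143), (np.float64(32.1), 22)]
at [ 0.4859 -0.0367  0.22  ] [ 1.8000e+02 -3.0000e-02  1.5787e+02] t 56.0 F [-0.3  1.5  0.9] w 0.0567 j [  19.    4.  -25.   -0.  -62. -131.]
turn -22.13deg az=-0.2459: 4x-0.0615 | shift [ 0.0859 -0.2733 -0.03  ] | 8 x [ 0.0107 -0.0342 -0.0037]
```

View pics/wknob.png

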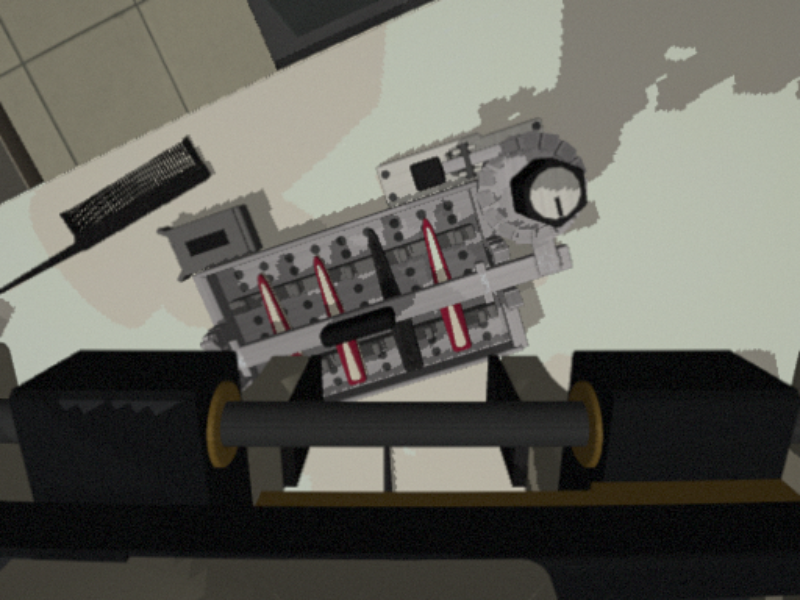

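The arm now lies across the bar's end at (553,257) and knob flats match tooth 4 (140° measured, 139.6° expected). Next the indicator.

apply_moves(targets=[[0.65,0,0,0,0,0,-0.0615],[0.65,0,0,0,0,0,-0.0615],[0.65,0,0,0,0,0,-0.0615],[0.65,0,0,0,0,0,-0.0615],[0.65,0.004,-0.036,-0.002,0,0,0],[0.65,0.004,-0.036,-0.002,0,0,0],[0.65,0.004,-0.036,-0.002,0,0,0],[0.65,0.004,-0.036,-0.002,0,0,0],[0.65,0.004,-0.036,-0.002,0,0,0],[0.65,0.004,-0.036,-0.002,0,0,0],[0.65,0.004,-0.036,-0.002,0,0,0],[0.65,0.004,-0.036,-0.002,0,0,0],[0.65,0,0,0,0,0,0],[0.65,0,0,0,0,0,0]])

```text
time_s: 57.12
tcp_pos: [0.4547, -0.3244, 0.2355]
eef_rot: [180.0, -0.1, -179.9]
contact_force: [0.4, 0.6, -0.1]
gripper_width: 0.057
gripper_force: 0.0
```

```bash
cat >> h.py <<'E'
def ind(c):
    P=cloud(c);Z=P[:,:,2];f=c['frame'].astype(int)
    reg=(P[:,:,1]<-.2)&(P[:,:,0]>.3)&(P[:,:,0]<.52)
    m=reg&(Z>.016)&(Z<.026);n,L,st,_=cv2.connectedComponentsWithStats(m.astype(np.uint8));
    for i in range(1,n):
        if st[i,4]<100: continue
        a=P[L==i];r=cv2.minAreaRect((a[:,:2]*1000).astype(np.float32));print('block',st[i,4],np.round(r[0],1),np.round(r[1],1),round(r[2],1),'z',np.median(a[:,2]).round(4))
        g=reg&(Z>.006)&(Z<.014)&(np.hypot(P[:,:,0]-r[0][0]/1000,P[:,:,1]-r[0][1]/1000)<.075)&(f.sum(2)>250)
        b=P[g];
        if len(b)>50:
            s=cv2.minAreaRect((b[:,:2]*1000).astype(np.float32));v=np.array(s[0])-r[0];print(' blade',len(b),np.round(s[0],1),np.round(s[1],1),round(s[2],1),'dir',np.degrees(np.arctan2(v[1],v[0])).round(1))
E
python3 - <<'E'
from h import *
c=cap('wrist');ind(c)
print('old');ind(dict(np.load('wind.npz')))
for n in ('wcas2.npz',):
    c=dict(np.load(n));P=cloud(c);Z=P[:,:,2];q=(P[:,:,:2]-C0)@RC*1000
    m=(Z>.010)&(Z<.022)&(q[:,:,0]<-64)&(q[:,:,0]>-115)&(q[:,:,1]<-40)&(q[:,:,1]>-130)
    a=q[m];print('pocket',m.sum(),cv2.minAreaRect(a.astype(np.float32)))
    for y in range(-124,-40,6):
        b=a[abs(a[:,1]-y)<3]
        if len(b)>5: print(y,b[:,0].min().round(1),b[:,0].max().round(1))
plan((.41,-.35,.2,-94))
E
```

```text
block 570 [ 428. -398.] [25.9 29.4] 30.7 z 0.0189
 blade 753 [ 414.9 -374.3] [21.9 71.6] 33.2 dir 118.8
block 1058 [ 465.1 -584. ] [102.9  40.5] 24.5 z 0.0217
old
block 727 [ 444.6 -605.9] [101.3  13.6] 57.5 z 0.0226
block 486 [ 427.9 -398. ] [25.7 29.1] 28.2 z 0.019
 blade 644 [ 410.1 -367.8] [22.4 56.2] 25.9 dir 120.4
pocket 1764 ((-81.91633605957031, -89.09680938720703), (35.808746337890625, 62.8402214050293), 0.028388071805238724)
-118 -99.8 -64.7
-112 -96.9 -64.0
-106 -96.3 -64.3
-100 -96.7 -64.6
-94 -96.8 -64.0
-88 -96.5 -64.4
-82 -96.8 -64.0
-76 -96.2 -64.2
-70 -96.6 -64.6
-64 -96.1 -64.0
-58 -96.3 -64.3
at [ 0.4548 -0.3235  0.2356] [ 1.7996e+02 -6.0000e-02 -1.7986e+02] t 57.2 F [-0.3  0.4 -0.7] w 0.0571 j [-15.  10. -15.  -0. -65. -75.]
turn -85.86deg az=-0.9540: 13x-0.0734 | shift [0.0296 0.0429 0.0356] | 2 x [0.0148 0.0214 0.0178]
```

Run:
```python
from h import *
for n in ('wcas2.npz','wcas.npz','wclips.npz'):
    c=dict(np.load(n));P=cloud(c);Z=P[:,:,2];q=(P[:,:,:2]-C0)@RC*1000
    m=(Z>.009)&(Z<.022)&(q[:,:,0]<-40)&(q[:,:,0]>-125)&(q[:,:,1]<-40)&(q[:,:,1]>-130);print(n,m.sum())
    if m.sum()<100: continue
    for y in np.arange(-122,-106,1.5):
        k=m&(abs(q[:,:,1]-y)<.8);b=q[k]
        if len(b)>3: print(y,len(b),b[:,0].min().round(1),b[:,0].max().round(1),'z',np.percentile(Z[k]*1000,[5,50,95]).round(1))
    # gaps at mid pocket
    k=(abs(q[:,:,1]+90)<5)&(q[:,:,0]<-55)&(q[:,:,0]>-105)
    o=np.argsort(q[k][:,0]);xs=q[k][o,0];zs=Z[k][o]*1000
    print([(int(x),round(np.median(zs[abs(xs-x)<.8]),1)) for x in np.arange(-104,-54,2)])
```

```text
wcas2.npz 1893
-120.5 6 -99.4 -61.3 z [14.4 15.8 17.3]
-119.0 14 -99.4 -60.2 z [11.3 16.1 17.3]
-117.5 16 -99.8 -61.5 z [11.1 16.  17.2]
-116.0 18 -98.8 -61.5 z [12.4 16.7 17.6]
-114.5 22 -97.8 -62.7 z [15.5 16.4 17.7]
-113.0 50 -96.8 -63.9 z [16.  17.3 18.5]
-111.5 52 -96.8 -64.0 z [15.8 17.4 18.1]
-110.0 42 -96.9 -64.1 z [15.9 16.9 18.6]
-108.5 57 -96.0 -64.3 z [16.5 17.5 18.5]
-107.0 46 -96.1 -64.3 z [16.1 17.4 18.3]
[(-104, np.float64(-0.7)), (-102, np.float64(-0.2)), (-100, np.float64(-0.9)), (-98, np.float64(-0.5)), (-96, np.float64(17.2)), (-94, np.float64(17.0)), (-92, np.float64(17.0)), (-90, np.float64(17.0)), (-88, np.float64(17.5)), (-86, np.float64(17.4)), (-84, np.float64(17.7)), (-82, np.float64(18.1)), (-80, np.float64(18.0)), (-78, np.float64(17.9)), (-76, np.float64(17.7)), (-74, np.float64(17.5)), (-72, np.float64(17.1)), (-70, np.float64(17.1)), (-68, np.float64(17.3)), (-66, np.float64(17.4)), (-64, np.float64(17.1)), (-62, np.float64(25.3)), (-60, np.float64(24.8)), (-58, np.float64(6.5)), (-56, np.float64(5.8))]
wcas.npz 1596
-119.0 8 -100.4 -61.2 z [16.1 16.4 
[... 349 characters left out ...]
at64(-0.8)), (-102, np.float64(-0.7)), (-100, np.float64(-1.0)), (-98, np.float64(-0.4)), (-96, np.float64(17.1)), (-94, np.float64(17.6)), (-92, np.float64(17.5)), (-90, np.float64(17.5)), (-88, np.float64(17.5)), (-86, np.float64(17.8)), (-84, np.float64(17.4)), (-82, np.float64(17.5)), (-80, np.float64(18.0)), (-78, np.float64(17.6)), (-76, np.float64(17.7)), (-74, np.float64(17.3)), (-72, np.float64(17.1)), (-70, np.float64(17.7)), (-68, np.float64(17.3)), (-66, np.float64(17.4)), (-64, np.float64(17.2)), (-62, np.float64(23.8)), (-60, np.float64(25.1)), (-58, np.float64(nan)), (-56, np.float64(nan))]
  return _methods._mean(a, axis=axis, dtype=dtype,
  ret = ret.dtype.type(ret / rcount)
```

Run:
```python
from h import *
c=dict(np.load('wind.npz'));P=cloud(c);f=c['frame'].astype(int)
m=(f.sum(2)<110)&(P[:,:,0]>.3)&(P[:,:,0]<.42)&(P[:,:,1]<-.1)&(P[:,:,1]>-.42)&(P[:,:,2]<.02)
a=P[m]
for y in np.arange(-.36,-.1,.02):
    b=a[abs(a[:,1]-y)<.01]
    if len(b)>2: print(round(y,2),len(b),'x',b[:,0].min().round(3),b[:,0].max().round(3),'z',np.percentile(b[:,2],[50,95]).round(4))
plan((.430,-.4015,.08,-60.5),(.430,-.4015,.027,-60.5))
```

```text
-0.36 8 x 0.387 0.388 z [0.0018 0.0026]
-0.34 24 x 0.385 0.387 z [0.0017 0.0032]
-0.32 34 x 0.383 0.387 z [0.0023 0.0036]
-0.3 51 x 0.382 0.386 z [0.0026 0.0034]
-0.28 65 x 0.379 0.385 z [0.0028 0.0039]
-0.26 140 x 0.356 0.384 z [0.0026 0.0039]
-0.24 174 x 0.356 0.384 z [0.0024 0.0036]
-0.22 179 x 0.353 0.383 z [0.0023 0.0036]
-0.2 197 x 0.358 0.381 z [0.0022 0.0035]
-0.18 232 x 0.351 0.419 z [0.0024 0.0131]
-0.16 407 x 0.347 0.42 z [0.0027 0.0184]
-0.14 251 x 0.344 0.42 z [0.0026 0.0182]
at [ 0.4548 -0.3235  0.2356] [ 1.7996e+02 -6.0000e-02 -1.7986e+02] t 57.2 F [-0.3  0.4 -0.7] w 0.0571 j [-15.  10. -15.  -0. -65. -75.]
turn -119.36deg az=-1.3262: 18x-0.0737 | shift [0.0557 0.06   0.1556] | 5 x [0.0111 0.012  0.0311]
turn -0.00deg az=-0.0000: 0x-0.0000 | shift [0.    0.    0.053] | 2 x [0.     0.     0.0265]
```

apply_moves(targets=[[0.5,0,0,0,0,0,-0.0737],[0.5,0,0,0,0,0,-0.0737],[0.5,0,0,0,0,0,-0.0737],[0.5,0,0,0,0,0,-0.0737],[0.5,0,0,0,0,0,-0.0737],[0.5,0,0,0,0,0,-0.0737],[0.5,0,0,0,0,0,-0.0737],[0.5,0,0,0,0,0,-0.0737],[0.5,0,0,0,0,0,-0.0737],[0.5,0,0,0,0,0,-0.0737],[0.5,0,0,0,0,0,-0.0737],[0.5,0,0,0,0,0,-0.0737],[0.5,0,0,0,0,0,-0.0737],[0.5,0,0,0,0,0,-0.0737],[0.5,0,0,0,0,0,-0.0737],[0.5,0,0,0,0,0,-0.0737],[0.5,0,0,0,0,0,-0.0737],[0.5,0,0,0,0,0,-0.0737]])

```text
time_s: 58.67
tcp_pos: [0.4555, -0.3219, 0.2362]
eef_rot: [-180.0, 0.0, -60.0]
contact_force: [-0.8, 0.1, -0.1]
gripper_width: 0.044
gripper_force: 0.0
```

apply_moves(targets=[[0.5,0.0111,0.012,0.031,0,0,0],[0.5,0.0111,0.012,0.031,0,0,0],[0.5,0.0111,0.012,0.031,0,0,0],[0.5,0.0111,0.012,0.031,0,0,0],[0.5,0.0111,0.012,0.031,0,0,0],[0.5,0,0,0,0,0,0],[0.5,0,0,0,0,0,0],[0.5,0,0,0,0,0,0]])

```text
time_s: 59.33
tcp_pos: [0.4313, -0.401, 0.0822]
eef_rot: [-180.0, -0.0, -60.3]
contact_force: [-0.5, -0.6, -0.2]
gripper_width: 0.0439
gripper_force: 0.0
```

```bash
python3 -c "
from h import *
c=cap('wrist');ind(c)
plan((.430,-.4015,.029,-60.5))"
```

```text
block 1457 [ 428.6 -398.6] [26.4 29.2] 30.7 z 0.019
 blade 622 [ 429.8 -404.6] [ 20.1 137.2] 27.5 dir -79.2
at [ 0.4317 -0.4012  0.0829] [-1.7994e+02 -1.1000e-01 -6.0330e+01] t 59.4 F [-0.4 -0.   0.9] w 0.0441 j [-24.  21. -22.   0. -47.  54.]
turn 0.17deg az=0.0019: 1x0.0019 | shift [-0.0006  0.0016  0.0539] | 2 x [-0.0003  0.0008  0.0269]
```

apply_moves(targets=[[0.5,0,0.0013,0.03,0,0,0],[0.5,0,0,0.02,0,0,0],[0.5,0,0,0.005,0,0,0],[0.5,0,0,0,0,0,0],[0,0,0,0,0,0,0],[0,0,0,0,0,0,0],[0,0,0,0,0,0,0],[0,0,0,0,0,0,0],[0,0,0,0,0,0,0],[0,0,0,0,0,0,0],[0,0,0,0,0,0,0]], newtons=35)

```text
time_s: 60.3
tcp_pos: [0.4298, -0.4031, 0.0278]
eef_rot: [-179.9, -0.1, -60.4]
contact_force: [-0.8, 2.2, 8.3]
gripper_width: 0.0257
gripper_force: 35.0
```

apply_moves(targets=[[0,0,0,-0.005,0,0,0],[0,0,0,-0.025,0,0,0],[0,0,0,-0.03,0,0,0],[0,0,0,0,0,0,0],[0,0,0,0,0,0,0]])

```text
time_s: 60.72
tcp_pos: [0.4301, -0.4034, 0.0887]
eef_rot: [-179.9, -0.2, -60.5]
contact_force: [-0.9, 0.3, -0.4]
gripper_width: 0.0255
gripper_force: 35.0
```

```bash
python3 -c "
from h import *
plan((.4067,-.2666,.09,-94.35),(.4067,-.2666,.032,-94.35))"
```

```text
at [ 0.4301 -0.4034  0.0887] [-179.86   -0.21  -60.45] t 60.7 F [-0.9  0.3 -0.4] w 0.0255 j [-24.  21. -22.   0. -47.  54.]
turn 33.90deg az=0.3767: 5x0.0753 | shift [-0.1346  0.0337 -0.0013] | 4 x [-0.0337  0.0084 -0.0003]
turn -0.00deg az=-0.0000: 0x-0.0000 | shift [0.    0.    0.058] | 2 x [0.    0.    0.029]
```

apply_moves(targets=[[0,0,0,0,0,0,0.0753],[0,0,0,0,0,0,0.0753],[0,0,0,0,0,0,0.0753],[0,0,0,0,0,0,0.0753],[0,0,0,0,0,0,0.0753],[0,-0.0337,0.0084,0,0,0,0],[0,-0.0337,0.0084,0,0,0,0],[0,-0.0337,0.0084,0,0,0,0],[0,-0.0317,0.0084,0,0,0,0],[0,0,0,0,0,0,0],[0,0,0,0.03,0,0,0],[0,0,0,0.02,0,0,0],[0,0,0,0,0,0,0],[0,0,0,0,0,0,0],[0,0,0,0,0,0,0]])

```text
time_s: 61.97
tcp_pos: [0.4057, -0.2681, 0.0368]
eef_rot: [180.0, -0.0, -94.3]
contact_force: [-0.9, -0.2, 0.3]
gripper_width: 0.0259
gripper_force: 35.0
```

Run:
```python
from h import *
plan((.4067,-.2666,.029,-94.35),(.4121,-.1962,.029,-94.35))
c=cap('wrist','wins');P=cloud(c);Z=P[:,:,2];q=(P[:,:,:2]-C0)@RC*1000
m=(q[:,:,0]<-40)&(q[:,:,0]>-115)&(q[:,:,1]<-105)&(q[:,:,1]>-185)&(Z>.006)&(Z<.03)
for y in range(-184,-104,5):
    k=m&(abs(q[:,:,1]-y)<2.5);b=q[k]
    if len(b)>4: print(y,len(b),'x',b[:,0].min().round(1),b[:,0].max().round(1),'z',np.median(Z[k])*1000//.1/10)
```

```text
at [ 0.4057 -0.2681  0.0368] [ 1.7999e+02 -1.0000e-02 -9.4340e+01] t 62.0 F [-0.9 -0.2  0.3] w 0.0259 j [-10.  17. -37.   0. -35.   6.]
turn 0.01deg az=0.0001: 0x0.0001 | shift [-0.0016 -0.0009  0.0078] | 1 x [-0.0016 -0.0009  0.0078]
turn -0.00deg az=-0.0000: 0x-0.0000 | shift [-0.0706 -0.     -0.    ] | 2 x [-0.0353 -0.     -0.    ]
-174 161 x -90.7 -71.5 z 19.9
-169 277 x -90.7 -71.4 z 19.8
-164 256 x -90.8 -71.3 z 19.9
-159 244 x -90.9 -71.3 z 19.8
-154 5 x -85.1 -71.2 z 18.2
```

View pics/wins.png

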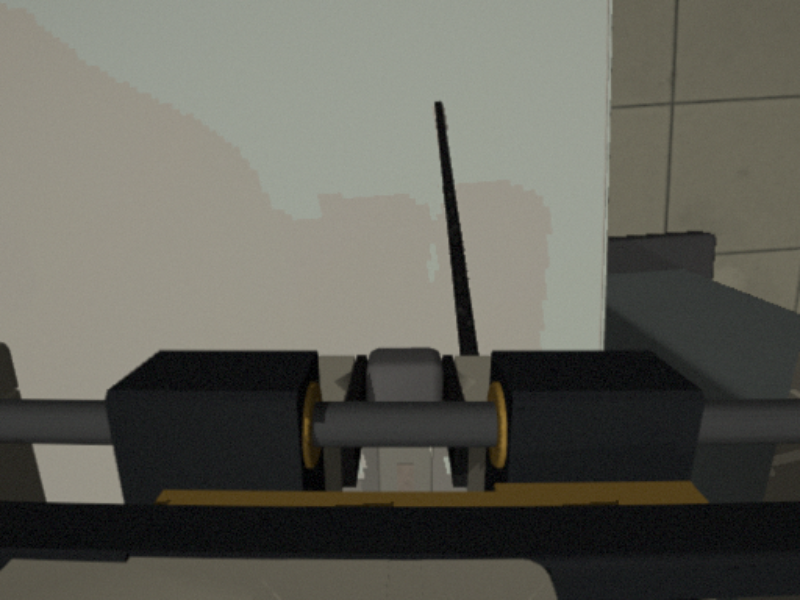

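Indicator held straight at (403,400), comb tail (455,250) clear; blade centre is 0.6 mm off the pocket's axis. Lower, then insert gently.

apply_moves(targets=[[0,0,-0.0006,0.004,0,0,0],[0,0,0,0.0035,0,0,0],[0,0,0,0,0,0,0],[0,-0.006,0,0,0,0,0],[0,-0.006,0,0,0,0,0],[0,-0.006,0,0,0,0,0],[0,-0.006,0,0,0,0,0],[0,-0.006,0,0,0,0,0],[0,0,0,0,0,0,0],[0,0,0,0,0,0,0]])

```text
time_s: 62.85
tcp_pos: [0.4085, -0.2374, 0.0289]
eef_rot: [-180.0, -0.0, -94.3]
contact_force: [-0.3, -0.6, 0.4]
gripper_width: 0.0255
gripper_force: 35.0
```

apply_moves(targets=[[0,-0.007,-0.0003,0,0,0,0],[0,-0.007,0,0,0,0,0],[0,-0.007,0,0,0,0,0],[0,-0.007,0,0,0,0,0],[0,-0.003,0,0,0,0,0],[0,0,0,0,0,0,0],[0,0,0,0,0,0,0]])

```text
time_s: 63.43
tcp_pos: [0.4111, -0.2067, 0.0289]
eef_rot: [-180.0, -0.0, -94.3]
contact_force: [-0.0, -0.1, -0.2]
gripper_width: 0.0258
gripper_force: 35.0
```

apply_moves(targets=[[0,-0.002,0,0,0,0,0],[0,-0.002,0,0,0,0,0],[0,0,0,0,0,0,0],[0,0,0,0,0,0,0]])

```text
time_s: 63.77
tcp_pos: [0.4116, -0.2035, 0.0289]
eef_rot: [-180.0, -0.0, -94.3]
contact_force: [0.5, -4.2, -1.6]
gripper_width: 0.0258
gripper_force: 35.0
```

apply_moves(targets=[[0,-0.0015,0,0,0,0,0],[0,-0.0015,0,0,0,0,0],[0,0,0,0,0,0,0],[0,0,0,0,0,0,0],[0,0,0,0,0,0,0]])

```text
time_s: 64.18
tcp_pos: [0.4116, -0.2026, 0.0292]
eef_rot: [-180.0, -0.2, -94.3]
contact_force: [0.4, -26.9, -4.3]
gripper_width: 0.0255
gripper_force: 35.0
```

apply_moves(targets=[[0,0.002,0,0,0,0,0],[0,0,0,0.0007,0,0,0],[0,0,0,0,0,0,0],[0.37,0,0,0,0,0,0],[0.37,0,0,0,0,0,0],[0.37,0,0,0,0,0,0],[0.37,0,0,-0.005,0,0,0],[0.37,0,0,-0.02,0,0,0],[0.37,0,0,-0.035,0,0,0],[0.37,0,0,-0.04,0,0,0],[0.37,0.02,-0.02,-0.04,0,0,0],[0.37,0,-0.03,-0.03,0,0,0.0735],[0.37,0,0,0,0,0,0.0735],[0.37,0,0,0,0,0,0.0735],[0.37,0,0,0,0,0,0.0735],[0.37,0,0,0,0,0,0.0735],[0.37,0,0,0,0,0,0.0735],[0.37,0,0,0,0,0,0.0735],[0.37,0,0,0,0,0,0.0735],[0.37,0,0,0,0,0,0.0735]])

```text
time_s: 65.85
tcp_pos: [0.4562, -0.2223, 0.1919]
eef_rot: [180.0, 0.0, -154.2]
contact_force: [0.1, -0.9, 0.2]
gripper_width: 0.0326
gripper_force: 0.0
```

apply_moves(targets=[[0.37,0,0,0,0,0,0.0735],[0.37,0,0,0,0,0,0.0735],[0.37,0,0,0,0,0,0.0735],[0.37,-0.035,0.035,0,0,0,0],[0.37,-0.01,0.035,-0.01,0,0,0],[0.37,0,0,0,0,0,0],[0.37,0,0,0,0,0,0]])

```text
time_s: 66.43
tcp_pos: [0.4892, -0.1524, 0.2023]
eef_rot: [180.0, 0.1, -173.5]
contact_force: [-0.1, 0.4, 0.4]
gripper_width: 0.0319
gripper_force: 0.0
```

Run:
```python
from h import *
c=cap('wrist','wfin');P=cloud(c);Z=P[:,:,2];q=(P[:,:,:2]-C0)@RC*1000
m=(Z>.016)&(Z<.026)&(q[:,:,0]<-60)&(q[:,:,0]>-105)&(q[:,:,1]<-121)&(q[:,:,1]>-165);a=q[m]
print('block',m.sum(),cv2.minAreaRect(a.astype(np.float32)),np.median(Z[m]))
plan((.45,-.12,.22,180))
```

```text
block 637 ((-79.98252868652344, -133.41464233398438), (24.745641708374023, 25.78502655029297), 89.83382415771484) 0.01897120644091832
at [ 0.4886 -0.1532  0.2019] [ 1.7999e+02  1.0000e-02 -1.7360e+02] t 66.5 F [ 0.2 -0.5  0. ] w 0.0319 j [  5.   7. -23.  -0. -60. -88.]
turn 6.40deg az=0.0711: 1x0.0711 | shift [ 0.0386  0.0332 -0.0181] | 2 x [ 0.0193  0.0166 -0.0091]
```

View pics/wfin.png

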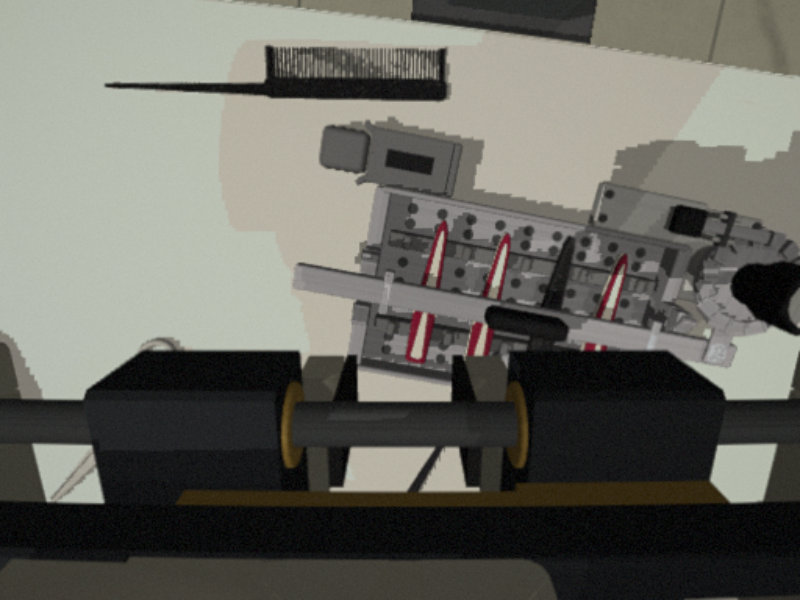

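The block sits against the pocket mouth (345,148), the latch arm crosses the bar's end at (718,350), the bar is seated and the clips are in their lanes. The comb and scissors are untouched. Handing in.

```bash
python3 -c "
from h import *
print(close_job())"
```

```text
the job is handed in; nothing more can be done
None
```

I packed the cassette and handed the job in at about 66 s: all four clips in their lanes, bar seated, latch held at its fourth tooth and indicator pushed home; the hand-in returned no verdict.

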